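# Chock the sample bottles

## Task

One of the three sample bottles has rolled away from the row lying against the wooden batten: lay it back on its side at the open end of the row, parallel to the others and level with them. A black wedge is kept in the drawer: pull the drawer out to its stop, leave it out, and set the wedge flat on the bench with its nose under the middle of that outer bottle, square to it and pushed up snug, so that all three bottles lie together against the batten and cannot roll apart. Leave the other things on the bench where they are.

Things in the scene. Friction and masses are not known exactly. Their poses are not given: they have to be found in the camera images.
- batten: fixed wooden batten, 30 mm thick, 220 mm long, 35 mm high, on the right. Origin on the bench at the middle of the face the row lies against; x axis points out of that face along the row (world +y within 0.2 rad), y runs along the batten (roughly world -x), z up. In a tight row the bottle centres are 27, 81 and 135 mm along its x
- bottle1: white sample bottle on its side, 0.2 to 0.4 kg: round body 54 mm dia, 110 mm long, then 15 mm shoulder and neck, then cap 38 mm dia, 25 mm long. Origin on its axis at the middle of the 110 mm body; x along it to the cap; y, z turn as it rolls. Lies nearest the batten (gap to 6 mm), along it, within 15 mm of its middle, cap towards the robot
- bottle2: same bottle, lying next to bottle1 on the side away from the batten, parallel to it, up to 27 mm of gap between them
- bottle3: same bottle, the one that rolled away: it lies alone on the bench in the middle of the work, its cap roughly towards the robot (within 0.4 rad). It rolls easily when pushed sideways. Its place is next to bottle2
- chock: black wedge 80 long, 45 wide, 40 mm high, 0.13 to 0.25 kg; starts flat in the drawer, nose to world -y within 0.5 rad. Origin: centre of underside; x to the nose, z up. Sides upright, parallel. Top flat from x = -40 to -5 mm, then a 40 degree slope to a nose 2 mm thick at x = 40. Face touching a lying bottle: nose 12 mm, origin 52 mm, short of below its axis
- chock_nose (a point): middle of the wedge's lower nose edge, 40 mm ahead of the wedge's origin, on its underside
- cabinet_front (a point): fixed grey one-drawer unit on the bench to the left, 270 mm deep, 220 mm wide, 100 mm high, turned up to 0.1 rad. This point is at the foot of the middle of its front; the front looks along its -x, roughly to the robot. The drawer inside is 172 mm wide and 225 mm long; its floor is 22 mm above the bench, its side walls end 78 mm and its front panel 87 mm above the bench
- drawer_handle (a point): middle of the drawer's handle, a steel bar 11 mm thick and 110 mm long, level, across the front, 80 mm above the bench, its middle line 35 mm in front of the drawer's front face; nothing lies behind it but the gap to the face. It moves with the drawer
- drawer (a joint): how far the drawer is pulled out, m: 0 shut, 0.19 at its stop. It slides along the cabinet's -x with about 2 N of friction, and stays where it is left. The wedge rides in it
- carton: cardboard carton 80 x 140 x 70 mm, bystander. Origin at the centre of its underside
- jar: amber jar 68 mm in diameter, 100 mm high, standing, bystander. Origin at the centre of its underside
- valve: plastic ball valve with a lever, 110 mm long, 70 mm high, bystander. Origin at the centre of its underside
There are look-alikes about, which are no part of the job. Leave any blue or green look-alike of the bottle3 alone.

How it is judged:
By the outcome, as a careful person would: the job done as asked, in the order asked, and still so for the second after the job is handed in, with the robot touching nothing.
It also fails if it takes over 67 s, if anything falls off the work surface, if the arm or the gripper's body presses on something with over 40 N, if the wrist force passes 120 N, or if a joint passes its speed limit or range.

## Robot

A 6-joint arm with a two-finger parallel gripper is mounted at the origin on the work surface. World frame = base frame: x ahead of the robot, y to its left, z up, the work surface at z = 0. Lengths are in m, angles in rad, forces in N, time in s.
With the tool pointing down it reaches from about 0.35 to 0.975 m from the base axis. Payload 4.9 kg.
Tool frame: the origin (TCP) lies on the mounting face of the last link; the fingertips stand 173 mm ahead of it and the grasp point (between the pads) lies 155 mm ahead of it; z points along the fingers, y is the direction in which the jaws open and shut (so a half turn about z gives the same grasp; the last joint's range is limited). The gripper opens to 85 mm and grips with 20 to 120 N. Pads are 22 mm wide; open, the fingers measure 114 mm over their backs; the gripper's body (76 mm by 85 mm) begins 54 mm behind the grasp point. The pads swing forward as they close: fully open they stand 13 mm farther back than shut.
Start: joints at [-0.119, 0.053, 1.613, -0, 1.476, -0.119], TCP at [0.625, 0, 0.405] pointing down, gripper open.
Joint ranges: [-3.01, 3.01], [-1.01, 2.22], [0.06, 2.58], [-1.02, 4.17], [0.09, 2.62], [-3.14, 3.14]. Speed limits (rad/s): [2.57, 2.57, 3.14, 3.14, 3.14, 3.14].

## Interface

Orientations are given as a unit quaternion [w, x, y, z].
In Python, from plant import manip gives the robot as it stands.
- The arm moves only by the tool play_rows, never from a script. Its argument "increments" is a list of rows, each an object with "offset": the shift along the tool's x, y, z in mm, a list of three; "twist": the turn about the tool's z in rad; "grip": the opening, from 0 (shut) to 1 (fully open). In form: [{"offset": [dx, dy, dz], "twist": twist, "grip": grip}, ...]. A call has 1 to 5 rows; each row is the pose to reach, as a shift and turn from the pose commanded when the call began, along the tool's axes at that moment; what a row does not reach only later rows make up. A row lasts 1/12 s, in which the tool goes at most 41.7 mm and 7.16 degrees, less where a joint would pass 70% of its speed; a pose out of reach is approached as far as the arm can. A call with a gripper value outside its range is refused whole. The fingers move at their own pace and stop on an object; the grip force is fixed at half the most. Time passes only in rows, so rows that repeat a pose let the fingers close. It gives the time, the measured TCP pose, the force and the opening at its end, in the units of the state.
- manip.state(): the state, without advancing time (a new reading comes with each control period).
- manip.grab_frame(name): name is "scene" or "side" or "wrist"; returns the picture (400x640x3 uint8, blue, green, red); there is no depth.
- manip.get_calibration(name): a dict with "fx", "fy", "cx", "cy" (pixels), "T" (4x4, takes a point from camera to world coordinates). Camera axes: x right, y down, z forward; pixel columns grow to the right and rows downward; lengths in m; the calibration is good to about 2 mm. A picture is of the moment at which its call begins: read the wrist's pose just before it. get_calibration takes no time and is no camera call; for the wrist camera it gives the pose at the moment of the call.
- manip.job_done(): hands the job in, once; it reports no verdict.
Trained networks look in the newest picture that a camera, given by its name, has taken for a name from the list of things; names that differ only in an ending like _2 or _b are one class to them, and where a whole thing is asked for, a point or a joint stands for the part that bears it (a point fixed in the world has none). Each returns a list of dicts, best first, with "p" (0 to 1); they miss things now and then, are a little off and sometimes report something else, mostly with a low value. They report only what shows in the picture. A call takes as long as a camera call. They do not tell look-alikes from the thing itself.
- manip.boxes_of(query, camera): "xyz" ([x, y, z] in m, in the coordinates of the camera as it stood for that picture, good to about 4 mm: the middle of the surface that is visible of it).
- manip.tip_of(query, camera): "xyz" ([x, y, z] in m, in the coordinates of the camera as it stood for that picture, good to about 4 mm: a listed point, or the origin of a listed thing).
The state is a dict: "time": time; "joint_pos": joint angles; "joint_vel": joint speeds; "joint_efforts": joint torques, N m; "tool_pos": TCP position; "tool_rot": TCP orientation; "contact_force": force on the tool from outside, world axes, zero at the start; "ft_torque": the same for the moment, N m; "gripper_width": opening from 0.0 (shut) to 1.0 (fully open).
Only numpy, scipy, OpenCV 4.12 (cv2) and the standard library are available. Lean on these libraries where they do the work, as an engineer would, in place of code of your own. Each camera call takes 0.05 s, during which the arm holds its last target. There are 200 camera calls.

## Working session

There is one attempt and no reset: what is moved stays moved. The work goes in short steps, Python scripts to look and compute and a tool call to move; the robot and the scene stay as the last step left them, time stands still between calls to the robot, and variables do not carry over. Pictures are saved under pics/ and viewed, about 8 in all and at most 12, crops included, and the job is handed in when it is done.

Besides the shell and the picture viewer there is one more tool, called as name(argument=value, ...) on one line, values as JSON. play_rows: Moves the arm, as the interface text tells. Its arguments: {"type":"object","properties":{"increments":{"type":"array"}},"required":["increments"]}

```bash
ls; mkdir -p pics
cat > h.py <<'E'
import numpy as np, cv2
from plant import manip
def cam(name): return manip.get_calibration(name)
def w(name,p,T=None):
    T=np.array(cam(name)["T"]) if T is None else T
    return (T@np.r_[p,1])[:3]
def uv(name,P):
    c=cam(name);p=np.linalg.inv(np.array(c["T"]))@np.r_[P,1]
    return [c["fx"]*p[0]/p[2]+c["cx"],c["fy"]*p[1]/p[2]+c["cy"]]
def ray(name,u,v,z,c=None):
    c=c or cam(name);T=np.array(c["T"])
    d=T[:3,:3]@np.array([(u-c["cx"])/c["fx"],(v-c["cy"])/c["fy"],1]);o=T[:3,3]
    return o+d*(z-o[2])/d[2]
def find(fn,q,name):
    for r in getattr(manip,fn)(q,name):
        P=w(name,r["xyz"]);print(fn,q,name,round(r["p"],2),P.round(3),np.round(uv(name,P)))
E
python3 - <<'E'
from h import *
a=manip.grab_frame("scene");b=manip.grab_frame("side")
cv2.imwrite("pics/a.png",a);cv2.imwrite("pics/b.png",b)
for q in ["batten","bottle1","cabinet_front","drawer_handle","carton","jar","valve","chock"]:
    for c in ["scene","side"]: find("tip_of",q,c)
s=manip.state();print(s["time"],s["tool_pos"],s["tool_rot"],s["gripper_width"])
for n in ["scene","side","wrist"]: print(np.round(cam(n)["T"],3),cam(n)["fx"])
E
```

```text
pics
tip_of batten scene 0.89 [ 0.532 -0.39  -0.004] [181. 190.]
tip_of batten side 0.89 [ 0.531 -0.387 -0.002] [431. 302.]
tip_of bottle1 scene 0.88 [ 0.316 -0.18   0.025] [289. 134.]
tip_of bottle1 scene 0.83 [ 0.539 -0.365  0.031] [186. 186.]
tip_of bottle1 scene 0.77 [ 0.52  -0.069  0.028] [310. 206.]
tip_of bottle1 scene 0.66 [ 0.531 -0.289  0.03 ] [218. 190.]
tip_of bottle1 scene 0.66 [0.357 0.061 0.025] [379. 164.]
tip_of bottle1 side 0.92 [0.359 0.067 0.024] [225. 220.]
tip_of bottle1 side 0.84 [ 0.517 -0.066  0.029] [314. 218.]
tip_of bottle1 side 0.82 [ 0.542 -0.36   0.031] [425. 278.]
tip_of bottle1 side 0.74 [ 0.314 -0.18   0.026] [269. 283.]
tip_of bottle1 side 0.69 [ 0.533 -0.287  0.03 ] [392. 261.]
tip_of cabinet_front side 0.73 [ 0.632  0.214 -0.001] [283. 175.]
tip_of drawer_handle scene 0.81 [0.577 0.215 0.075] [439. 244.]
tip_of drawer_handle side 0.83 [0.576 0.219 0.071] [265. 157.]
tip_of carton side 0.81 [ 0.724 -0.275  0.002] [441. 234.]
tip_of jar scene 0.96 [ 0.73  -0.114  0.001] [263. 290.]
tip_of jar side 0.79 [ 0.733 -0.115  0.006] [390. 205.]
tip_of valve scene 0.93 [ 0.77  -0.011 -0.004] [306. 322.]
tip_of valve side 0.88 [ 0.771 -0.009 -0.001] [370. 187.]
tip_of chock side 0.47 [ 0.531 -0.289  0.029] [392. 263.]
tip_of chock side 0.39 [0.726 0.229 0.019] [304. 159.]
tip_of chock side 0.3 [0.577 0.223 0.072] [264. 156.]
0.9 [ 6.24979437e-01 -9.36148759e-06  4.04739114e-01] [2.06382020e-05 7.07110763e-01 7.07102799e-01 9.05080637e-06] 0.9989439182915414
[[-0.249  0.793 -0.557  1.042]
 [ 0.969  0.202 -0.145  0.084]
 [-0.003 -0.575 -0.818  0.843]
 [ 0.     0.     0.     1.   ]] 431.02956845502047
[[ 0.764 -0.319  0.561  0.024]
 [-0.645 -0.38   0.662 -0.655]
 [ 0.002 -0.868 -0.497  0.522]
 [ 0.     0.     0.     1.   ]] 391.6619442692325
[[ 1.    -0.001  0.     0.624]
 [-0.001 -0.958 -0.287  0.074]
 [ 0.     0.287 -0.958  0.373]
 [ 0.     0.     0.     1.   ]] 354.42717473559367
```

Run:
```python
import cv2,numpy as np
a=cv2.imread("pics/a.png");b=cv2.imread("pics/b.png")
cv2.imwrite("pics/a2.png",cv2.resize(a,(800,500)))
cv2.imwrite("pics/b2.png",cv2.resize(b[130:330,180:480],(800,533),interpolation=2))
```

```text
(no output)
```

View pics/a2.png

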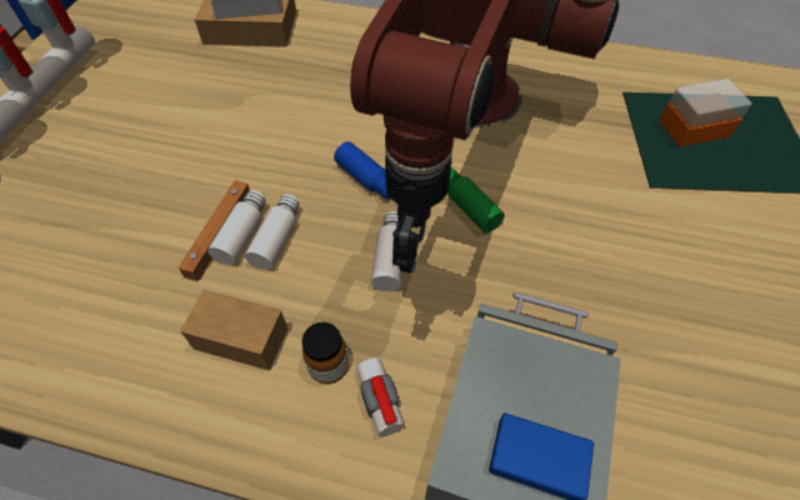

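View pics/b2.png

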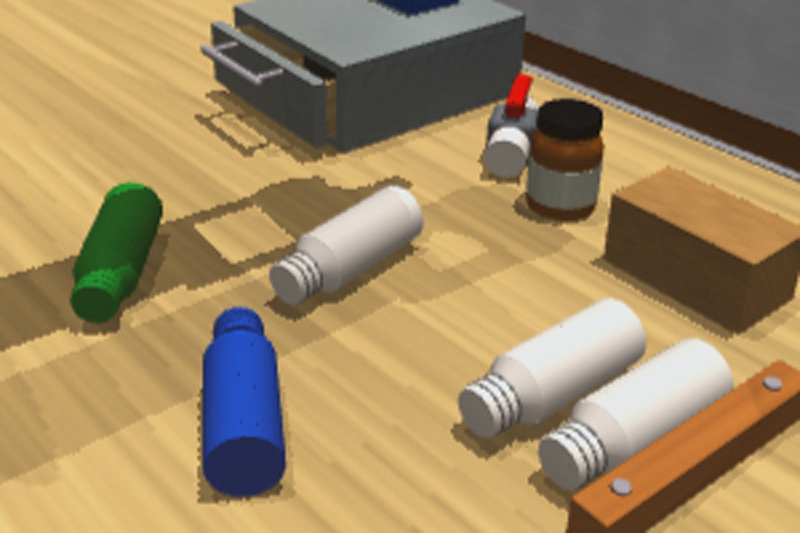

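View 1 (scene, 800 px wide): batten (215,230), row bottles (238,228) and (273,232), lone white bottle (388,252), drawer unit at right. View 2 (side crop) shows the lone candidates: green (118,250), blue (243,400), white (345,245). The white one is bottle3, because the others are the coloured look-alikes.

```bash
cat >> h.py <<'E'
def whites(name,f,zc=0.027,amin=300,near=None):
    """axis of white bottles: body axis pixels cast on plane z"""
    c=cam(name);hsv=cv2.cvtColor(f,cv2.COLOR_BGR2HSV)
    m=((hsv[...,1]<55)&(hsv[...,2]>105)).astype(np.uint8)
    m=cv2.morphologyEx(m,cv2.MORPH_OPEN,np.ones((3,3)))
    n,l,st,ce=cv2.connectedComponentsWithStats(m)
    for i in range(1,n):
        if st[i,4]<amin: continue
        ys,xs=np.where(l==i);g=ray_pts(c,xs,ys,zc)
        mu=g.mean(0)
        if not(0.3<mu[0]<0.75 and -0.5<mu[1]<0.1): continue
        r=cv2.minAreaRect((g*1000).astype(np.float32))
        bx=cv2.boxPoints(r);e=bx[1]-bx[0];e2=bx[2]-bx[1]
        L=e if np.hypot(*e)>np.hypot(*e2) else e2
        print(name,"px",ce[i].round(),"area",st[i,4],"mid",np.round(r[0]),"size",np.round(r[1]),"axis deg",round(np.degrees(np.arctan2(L[1],L[0]))%180,1))
def ray_pts(c,u,v,z):
    T=np.array(c["T"]);d=np.stack([(u-c["cx"])/c["fx"],(v-c["cy"])/c["fy"],np.ones(len(u))])
    d=T[:3,:3]@d;o=T[:3,3];return (o[:,None]+d*(z-o[2])/d[2])[:2].T
E
python3 - <<'E'
from h import *
f=manip.grab_frame("wrist");cv2.imwrite("pics/w1.png",f)
whites("wrist",f);whites("scene",cv2.imread("pics/a.png"));whites("side",cv2.imread("pics/b.png"))
find("tip_of","bottle3","wrist");find("tip_of","drawer_handle","wrist");find("tip_of","batten","wrist")
E
```

```text
wrist px [430. 204.] area 1334 mid [738. -36.] size [34. 45.] axis deg 124.2
wrist px [213. 232.] area 6128 mid [510. -68.] size [139.  57.] axis deg 9.0
wrist px [135. 246.] area 692 mid [428. -81.] size [27. 39.] axis deg 92.5
scene px [190. 179.] area 1014 mid [ 507. -366.] size [ 55. 155.] axis deg 175.6
scene px [218. 183.] area 1012 mid [ 500. -296.] size [ 54. 154.] axis deg 177.1
scene px [308. 202.] area 636 mid [503. -78.] size [123.  45.] axis deg 14.3
side px [311. 219.] area 1083 mid [514. -63.] size [193.  71.] axis deg 10.0
side px [388. 267.] area 1733 mid [ 521. -291.] size [ 65. 193.] axis deg 178.6
side px [419. 283.] area 1851 mid [ 529. -357.] size [ 57. 190.] axis deg 177.2
tip_of bottle3 wrist 0.95 [ 0.312 -0.183  0.027] [ 47. 326.]
tip_of bottle3 wrist 0.75 [ 0.523 -0.066  0.024] [224. 230.]
tip_of bottle3 wrist 0.71 [0.357 0.067 0.023] [ 39. 100.]
```

View pics/w1.png

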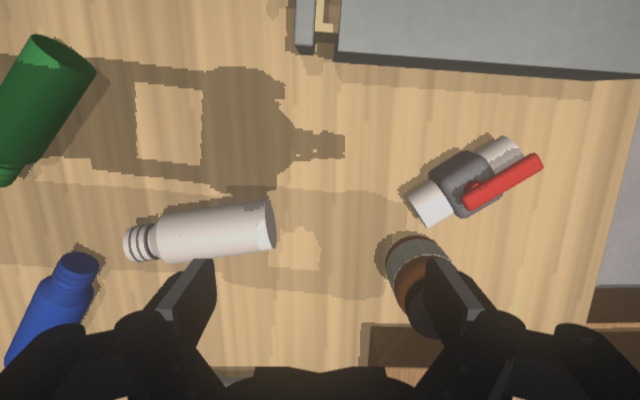

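View 3 (wrist): bottle3 is white at (200,232), cap to the left (towards the robot), blue at (50,310) and green at (45,105). Now a wrist look over the row.

play_rows(increments=[{"offset": [-40, -15, 0], "twist": 0, "grip": 1}, {"offset": [-80, -30, 0], "twist": 0, "grip": 1}, {"offset": [-120, -45, 0], "twist": 0, "grip": 1}, {"offset": [-160, -60, 0], "twist": 0, "grip": 1}, {"offset": [-200, -75, 0], "twist": 0, "grip": 1}])

```text
time: 1.52
tool_pos: [0.5509, -0.1965, 0.4049]
tool_rot: [0.0, 0.707, 0.707, 0.0]
contact_force: [1.2, 0.0, -0.2]
gripper_width: 0.998
```

play_rows(increments=[{"offset": [-40, 0, 0], "twist": 0, "grip": 1}, {"offset": [-80, 0, 0], "twist": 0, "grip": 1}, {"offset": [-110, 0, 0], "twist": 0, "grip": 1}, {"offset": [-110, 0, 0], "twist": 0, "grip": 1}, {"offset": [-110, 0, 0], "twist": 0, "grip": 1}])

```text
time: 1.93
tool_pos: [0.5515, -0.3066, 0.4045]
tool_rot: [-0.0, 0.708, 0.706, 0.0]
contact_force: [-0.1, -0.2, 0.3]
gripper_width: 1.003
```

Run:
```python
from h import *
s=manip.state();print(s["time"],np.round(s["tool_pos"],4),np.round(s["tool_rot"],4))
f=manip.grab_frame("wrist");cv2.imwrite("pics/w2.png",f)
whites("wrist",f)
for q in ["bottle1","batten"]: find("tip_of",q,"wrist")
for p in [(189.6,149.6),(150.4,216)]: print("scene screw",ray("scene",*p,0.035).round(3))
for p in [(412.9,312.7),(469.5,274.1)]: print("side screw",ray("side",*p,0.035).round(3))
```

```text
1.9333 [ 0.5515 -0.3066  0.4045] [-3.000e-04  7.081e-01  7.061e-01  1.000e-04]
wrist px [292. 155.] area 6958 mid [ 522. -291.] size [ 54. 131.] axis deg 178.0
wrist px [292. 221.] area 7094 mid [ 517. -360.] size [ 58. 158.] axis deg 177.3
tip_of bottle1 wrist 0.66 [ 0.541 -0.354  0.028] [309. 217.]
tip_of bottle1 wrist 0.62 [ 0.317 -0.18   0.024] [59. 33.]
tip_of batten wrist 0.75 [ 0.532 -0.383 -0.001] [302. 232.]
scene screw [ 0.437 -0.401  0.035]
scene screw [ 0.639 -0.404  0.035]
side screw [ 0.451 -0.401  0.035]
side screw [ 0.61  -0.409  0.035]
```

View pics/w2.png

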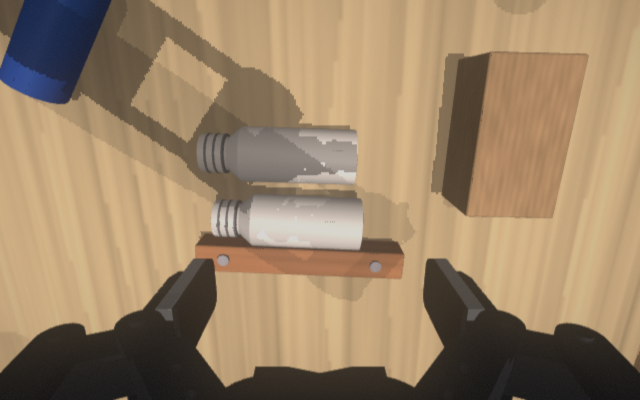

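View 4 (wrist): bottle2 runs from cap (198,153) to base (357,156), bottle1 from cap (212,218) to base (362,223). Batten screws are at (223,260) and (376,267), carton at the right.

Run:
```python
from h import *
for n,pts,z in [("b2",[(198,153.5),(357,156)],.027),("b1",[(212,218),(362,223)],.027),("screws",[(223,260),(376,267)],.035),("batten top front",[(198,237),(402,250)],.035),("top back",[(198,265),(402,278)],.035)]:
    P=[ray("wrist",*p,z) for p in pts];d=P[1]-P[0]
    print(n,[p.round(4)[:2] for p in P],"len",np.hypot(*d[:2]).round(4),"deg",np.degrees(np.arctan2(d[1],d[0])).round(2))
    if n[0]=="b" and len(n)==2: print("  origin from base",(P[1]-d/np.linalg.norm(d)*.055).round(4)," from cap",(P[0]+d/np.linalg.norm(d)*.095).round(4))
# bottle3 from first wrist picture needs old camera: T from start
c=dict(cam("wrist"));T=np.array(c["T"]).copy();T[:3,3]=[.624,.074,.373];T[:3,:3]=[[1,-.001,0],[-.001,-.958,-.287],[0,.287,-.958]];c["T"]=T
P=[ray(None,*p,.027,c) for p in [(124,247),(273,224)]];d=P[1]-P[0]
print("b3",P,np.degrees(np.arctan2(d[1],d[0])),np.hypot(*d[:2]),P[1]-d/np.linalg.norm(d)*.055,P[0]+d/np.linalg.norm(d)*.095)
```

```text
b2 [array([ 0.4319, -0.2881]), array([ 0.5883, -0.2905])] len 0.1564 deg -0.91
  origin from base [ 0.5334 -0.2897  0.027 ]  from cap [ 0.5269 -0.2896  0.027 ]
b1 [array([ 0.4398, -0.3554]), array([ 0.5957, -0.3609])] len 0.156 deg -2.03
  origin from base [ 0.5407 -0.359   0.027 ]  from cap [ 0.5348 -0.3588  0.027 ]
screws [array([ 0.4499, -0.3994]), array([ 0.6112, -0.4076])] len 0.1615 deg -2.9
batten top front [array([ 0.4262, -0.3733]), array([ 0.6374, -0.3879])] len 0.2117 deg -3.96
top back [array([ 0.423 , -0.4052]), array([ 0.6396, -0.4206])] len 0.2171 deg -4.07
b3 [array([ 0.41608933, -0.08397126,  0.027     ]), array([ 0.57550921, -0.05802595,  0.027     ])] 9.243744654653872 0.16151736584699078 [ 0.52122345 -0.06686086  0.027     ] [ 0.50985565 -0.06871095  0.027     ]
```

play_rows(increments=[{"offset": [40, -5, 0], "twist": 0, "grip": 1}, {"offset": [80, -10, 0], "twist": 0, "grip": 1}, {"offset": [120, -15, 0], "twist": 0, "grip": 1}, {"offset": [160, -20, 0], "twist": 0, "grip": 1}, {"offset": [200, -25, 0], "twist": 0, "grip": 1}])

```text
time: 2.5
tool_pos: [0.526, -0.1019, 0.4048]
tool_rot: [0.0, 0.707, 0.708, 0.0]
contact_force: [1.4, 0.2, 0.0]
gripper_width: 1.0
```

play_rows(increments=[{"offset": [25, -3, 10], "twist": 0.12, "grip": 1}, {"offset": [43, -6, 30], "twist": 0.24, "grip": 1}, {"offset": [43, -6, 50], "twist": 0.36, "grip": 1}, {"offset": [43, -6, 65], "twist": 0.48, "grip": 1}, {"offset": [43, -6, 80], "twist": 0.6, "grip": 1}])

```text
time: 2.92
tool_pos: [0.5202, -0.0599, 0.3239]
tool_rot: [-0.0, 0.885, 0.466, -0.0]
contact_force: [0.3, -0.2, 0.3]
gripper_width: 1.003
```

play_rows(increments=[{"offset": [0, 0, 10], "twist": 0.12, "grip": 1}, {"offset": [0, 0, 20], "twist": 0.24, "grip": 1}, {"offset": [0, 0, 30], "twist": 0.36, "grip": 1}, {"offset": [0, 0, 40], "twist": 0.48, "grip": 1}, {"offset": [0, 0, 50], "twist": 0.6, "grip": 1}])

```text
time: 3.33
tool_pos: [0.5205, -0.0605, 0.2744]
tool_rot: [0.0, 0.983, 0.183, 0.0]
contact_force: [0.8, 0.4, 0.1]
gripper_width: 1.001
```

play_rows(increments=[{"offset": [0, 0, 5], "twist": 0.11, "grip": 1}, {"offset": [0, 0, 10], "twist": 0.214, "grip": 1}, {"offset": [0, 0, 10], "twist": 0.214, "grip": 1}, {"offset": [0, 0, 10], "twist": 0.214, "grip": 1}])

```text
time: 3.67
tool_pos: [0.5206, -0.061, 0.2647]
tool_rot: [-0.0, 0.997, 0.081, -0.0]
contact_force: [0.2, -0.8, -0.2]
gripper_width: 0.997
```

```bash
cat >> h.py <<'E'
from scipy.spatial.transform import Rotation as Rn
def pose():
    s=manip.state();q=np.array(s["tool_rot"]);R=Rn.from_quat(q[[1,2,3,0]]).as_matrix()
    return np.array(s["tool_pos"]),R
def go(x,y,z,hx):
    """offset (tool axes, mm) and twist to put TCP at x,y,z with tool x axis heading hx deg"""
    p,R=pose();d=R.T@(np.array([x,y,z])-p)*1000
    h=np.degrees(np.arctan2(R[1,0],R[0,0]));t=(h-hx+180)%360-180
    print("at",p.round(4),"heading x",h.round(2),"-> offset",d.round(1),"twist",np.radians(t).round(4))
E
python3 - <<'E'
from h import *
f=manip.grab_frame("wrist");cv2.imwrite("pics/w3.png",f)
g=manip.grab_frame("side");cv2.imwrite("pics/s3.png",g)
find("tip_of","bottle3","wrist");find("tip_of","bottle3","side")
whites("wrist",f,amin=800)
go(.519,-.067,.180,9.2)
E
```

```text
tip_of bottle3 wrist 0.76 [ 0.525 -0.069  0.023] [334. 208.]
tip_of bottle3 wrist 0.6 [0.358 0.068 0.024] [113. 393.]
tip_of bottle3 side 0.82 [ 0.541 -0.36   0.032] [425. 278.]
tip_of bottle3 side 0.82 [ 0.529 -0.29   0.029] [391. 263.]
tip_of bottle3 side 0.82 [0.356 0.062 0.023] [225. 222.]
tip_of bottle3 side 0.73 [ 0.515 -0.063  0.028] [312. 218.]
wrist px [330. 219.] area 16516 mid [508. -69.] size [138.  54.] axis deg 8.7
wrist px [629. 319.] area 1452 mid [ 479. -278.] size [69. 19.] axis deg 23.5
at [ 0.521  -0.0618  0.2654] heading x 9.09 -> offset [-2.9  4.8 85.4] twist -0.0019
```

View pics/w3.png

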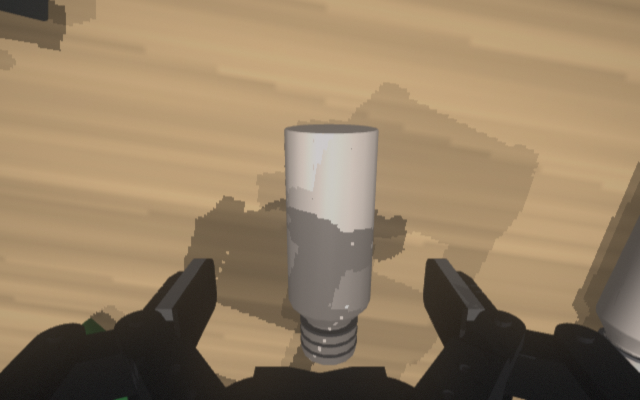

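View 5: bottle3 centred at column 331 between the open fingers (215 and 425), so there is clearance on both sides. Descend and grip.

play_rows(increments=[{"offset": [0, 5, 20], "twist": 0, "grip": 1}, {"offset": [0, 5, 45], "twist": 0, "grip": 1}, {"offset": [0, 5, 70], "twist": 0, "grip": 1}, {"offset": [0, 5, 84], "twist": 0, "grip": 1}, {"offset": [0, 5, 84], "twist": 0, "grip": 0.6}])

```text
time: 4.28
tool_pos: [0.5198, -0.0665, 0.1773]
tool_rot: [-0.001, 0.997, 0.079, -0.003]
contact_force: [-0.6, 0.8, -0.6]
gripper_width: 0.884
```

play_rows(increments=[{"offset": [0, 0, 0], "twist": 0, "grip": 0.3}, {"offset": [0, 0, 0], "twist": 0, "grip": 0.3}, {"offset": [0, 0, 0], "twist": 0, "grip": 0.3}, {"offset": [0, 0, 0], "twist": 0, "grip": 0.3}, {"offset": [0, 0, 0], "twist": 0, "grip": 0.3}])

```text
time: 4.7
tool_pos: [0.5225, -0.0672, 0.1824]
tool_rot: [0.001, 0.997, 0.078, 0.002]
contact_force: [0.4, 0.6, 1.5]
gripper_width: 0.615
```

play_rows(increments=[{"offset": [0, 0, 0], "twist": 0, "grip": 0.3}, {"offset": [0, 0, 0], "twist": 0, "grip": 0.3}, {"offset": [0, 0, -10], "twist": 0, "grip": 0.3}, {"offset": [0, 0, -25], "twist": 0, "grip": 0.3}, {"offset": [0, 0, -40], "twist": 0, "grip": 0.3}])

```text
time: 5.12
tool_pos: [0.5206, -0.0667, 0.22]
tool_rot: [-0.001, 0.997, 0.078, -0.002]
contact_force: [0.3, -0.0, -2.6]
gripper_width: 0.612
```

Run:
```python
from h import *
f=manip.grab_frame("wrist");cv2.imwrite("pics/w4.png",f)
find("tip_of","bottle3","wrist")
whites("wrist",f,zc=0.067,amin=800)
go(.540,-.2115,.222,-2.5)
```

```text
tip_of bottle3 wrist 0.6 [ 0.518 -0.067  0.065] [319. 290.]
wrist px [320. 249.] area 29798 mid [529. -65.] size [97. 55.] axis deg 8.9
at [ 0.5224 -0.0672  0.223 ] heading x 8.99 -> offset [ -5.1 145.3   1.2] twist 0.2005
```

play_rows(increments=[{"offset": [-1, 25, 0], "twist": 0.05, "grip": 0.3}, {"offset": [-2, 60, 0], "twist": 0.1, "grip": 0.3}, {"offset": [-3, 95, 0], "twist": 0.15, "grip": 0.3}, {"offset": [-4, 125, 0], "twist": 0.2, "grip": 0.3}, {"offset": [-4, 145, 0], "twist": 0.2, "grip": 0.3}])

```text
time: 5.63
tool_pos: [0.5397, -0.2131, 0.2195]
tool_rot: [0.0, 1.0, -0.023, -0.001]
contact_force: [0.4, 0.0, -3.0]
gripper_width: 0.609
```

play_rows(increments=[{"offset": [0, 0, 0], "twist": 0, "grip": 0.3}, {"offset": [0, 0, 15], "twist": 0, "grip": 0.3}, {"offset": [0, 0, 30], "twist": 0, "grip": 0.3}, {"offset": [0, 0, 37], "twist": 0, "grip": 0.3}, {"offset": [0, 0, 39], "twist": 0, "grip": 0.3}])

```text
time: 6.05
tool_pos: [0.5397, -0.2103, 0.1823]
tool_rot: [-0.001, 1.0, -0.021, -0.003]
contact_force: [-15.3, 5.1, 24.1]
gripper_width: 0.613
```

Run:
```python
from h import *
f=manip.grab_frame("side");cv2.imwrite("pics/s5.png",cv2.resize(f[130:330,230:530],(800,533)))
find("tip_of","bottle3","side")
whites("side",f)
go(.540,-.2115,.182,-2.5)
print(manip.state()["contact_force"])
```

```text
tip_of bottle3 side 0.89 [ 0.53  -0.289  0.026] [391. 264.]
tip_of bottle3 side 0.83 [ 0.533 -0.207  0.029] [362. 243.]
tip_of bottle3 side 0.8 [ 0.316 -0.181  0.027] [270. 283.]
tip_of bottle3 side 0.77 [ 0.537 -0.36   0.027] [423. 281.]
tip_of bottle3 side 0.65 [0.357 0.065 0.02 ] [225. 222.]
side px [356. 247.] area 765 mid [ 519. -207.] size [ 72. 117.] axis deg 177.3
side px [403. 276.] area 3744 mid [ 524. -321.] size [127. 204.] axis deg 177.1
at [ 0.5398 -0.2103  0.1823] heading x -2.43 -> offset [0.3 1.2 0.3] twist 0.0012
[-8.20439184  2.06519077  9.82714616]
```

View pics/s5.png

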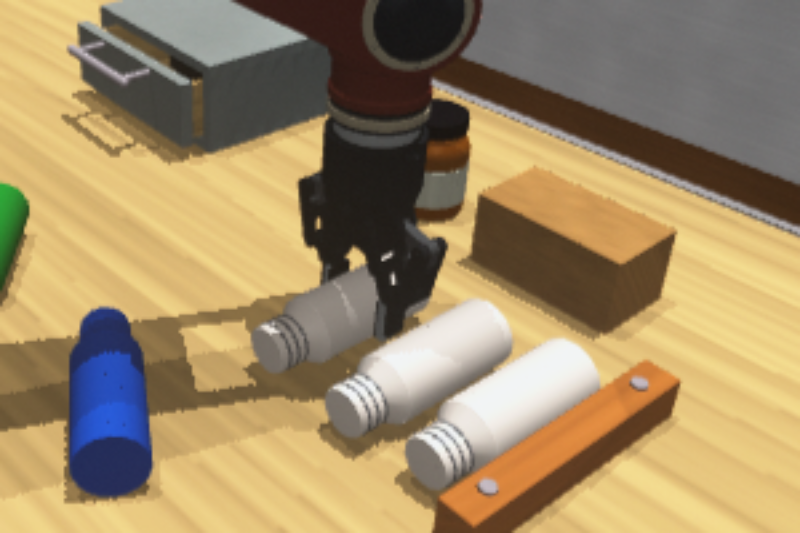

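View 6: bottle3 is held on the bench, parallel to bottle2, with the finger in the gap and caps about level. Release, lift, turn and get ready to push the row closed.

play_rows(increments=[{"offset": [0, 0, 0], "twist": 0, "grip": 0.75}, {"offset": [0, 0, 0], "twist": 0, "grip": 0.75}, {"offset": [0, 0, -10], "twist": 0, "grip": 0.75}, {"offset": [0, 0, -40], "twist": 0, "grip": 0.75}, {"offset": [0, 0, -75], "twist": 0, "grip": 0.75}])

```text
time: 6.57
tool_pos: [0.5391, -0.21, 0.255]
tool_rot: [-0.001, 1.0, -0.021, -0.003]
contact_force: [0.6, 0.3, -0.7]
gripper_width: 0.757
```

play_rows(increments=[{"offset": [0, -25, 0], "twist": -0.12, "grip": 0}, {"offset": [0, -50, 0], "twist": -0.24, "grip": 0}, {"offset": [0, -65, 0], "twist": -0.36, "grip": 0}, {"offset": [0, -65, 0], "twist": -0.48, "grip": 0}, {"offset": [0, -65, 0], "twist": -0.6, "grip": 0}])

```text
time: 6.98
tool_pos: [0.5432, -0.1447, 0.2575]
tool_rot: [0.0, 0.96, 0.279, 0.0]
contact_force: [-0.1, 0.1, -0.1]
gripper_width: 0.043
```

play_rows(increments=[{"offset": [0, 0, 0], "twist": -0.12, "grip": 0}, {"offset": [0, 0, 0], "twist": -0.24, "grip": 0}, {"offset": [0, 0, 0], "twist": -0.36, "grip": 0}, {"offset": [0, 0, 0], "twist": -0.48, "grip": 0}, {"offset": [0, 0, 0], "twist": -0.6, "grip": 0}])

```text
time: 7.4
tool_pos: [0.5432, -0.1457, 0.2574]
tool_rot: [0.0, 0.836, 0.549, 0.0]
contact_force: [-0.3, 0.2, 0.5]
gripper_width: 0.001
```

play_rows(increments=[{"offset": [0, 0, 0], "twist": -0.12, "grip": 0}, {"offset": [0, 0, 0], "twist": -0.24, "grip": 0}, {"offset": [0, 0, 0], "twist": -0.37, "grip": 0}, {"offset": [0, 0, 0], "twist": -0.37, "grip": 0}])

```text
time: 7.73
tool_pos: [0.5432, -0.1458, 0.2574]
tool_rot: [0.0, 0.722, 0.692, 0.0]
contact_force: [-0.9, 0.1, -0.4]
gripper_width: 0.001
```

Run:
```python
from h import *
f=manip.grab_frame("side");cv2.imwrite("pics/s6.png",f)
g=manip.grab_frame("scene");cv2.imwrite("pics/c6.png",g)
find("tip_of","bottle3","side");find("tip_of","bottle3","scene")
go(.541,-.15,.185,87.4);print(manip.state()["time"],manip.state()["gripper_width"])
```

```text
tip_of bottle3 side 0.91 [ 0.538 -0.361  0.03 ] [424. 280.]
tip_of bottle3 side 0.73 [0.357 0.065 0.023] [225. 221.]
tip_of bottle3 side 0.73 [ 0.316 -0.181  0.028] [270. 282.]
tip_of bottle3 side 0.7 [ 0.534 -0.205  0.025] [362. 244.]
tip_of bottle3 side 0.57 [ 0.531 -0.288  0.027] [391. 263.]
tip_of bottle3 scene 0.95 [ 0.532 -0.292  0.028] [217. 190.]
tip_of bottle3 scene 0.69 [ 0.312 -0.184  0.028] [288. 131.]
tip_of bottle3 scene 0.65 [ 0.535 -0.208  0.027] [250. 199.]
tip_of bottle3 scene 0.64 [0.359 0.06  0.026] [378. 164.]
tip_of bottle3 scene 0.63 [ 0.538 -0.363  0.029] [187. 186.]
at [ 0.5431 -0.1458  0.257 ] heading x 87.36 -> offset [-4.3 -2.  72. ] twist -0.0008
7.9333 -0.002543643720260378
```

play_rows(increments=[{"offset": [0, -7, 20], "twist": 0, "grip": 0}, {"offset": [0, -7, 45], "twist": 0, "grip": 0}, {"offset": [0, -7, 72], "twist": 0, "grip": 0}, {"offset": [-8, -7, 72], "twist": 0, "grip": 0}, {"offset": [-16, -7, 72], "twist": 0, "grip": 0}])

```text
time: 8.35
tool_pos: [0.5346, -0.1615, 0.1833]
tool_rot: [-0.002, 0.723, 0.691, -0.001]
contact_force: [0.2, -0.5, 0.3]
gripper_width: -0.0
```

play_rows(increments=[{"offset": [-5, 0, 0], "twist": 0, "grip": 0}, {"offset": [-10, 0, 0], "twist": 0, "grip": 0}, {"offset": [-15, 0, 0], "twist": 0, "grip": 0}, {"offset": [-20, 0, 0], "twist": 0, "grip": 0}, {"offset": [-25, 0, 0], "twist": 0, "grip": 0}])

```text
time: 8.77
tool_pos: [0.5347, -0.1874, 0.1858]
tool_rot: [0.001, 0.723, 0.691, 0.0]
contact_force: [-0.1, -0.6, 0.1]
gripper_width: -0.003
```

play_rows(increments=[{"offset": [-4, 0, 0], "twist": 0, "grip": 0}, {"offset": [-8, 0, 0], "twist": 0, "grip": 0}, {"offset": [-12, 0, 0], "twist": 0, "grip": 0}, {"offset": [-16, 0, 0], "twist": 0, "grip": 0}, {"offset": [-18, 0, 0], "twist": 0, "grip": 0}])

```text
time: 9.18
tool_pos: [0.5335, -0.2049, 0.1846]
tool_rot: [-0.0, 0.723, 0.691, -0.0]
contact_force: [-0.1, 0.1, -1.3]
gripper_width: -0.004
```

Run:
```python
from h import *
f=manip.grab_frame("side");cv2.imwrite("pics/s7.png",f)
g=manip.grab_frame("scene");cv2.imwrite("pics/c7.png",g)
find("tip_of","bottle3","side");find("tip_of","bottle3","scene")
go(.541,-.2155,.185,87.4);print(manip.state()["contact_force"])
```

```text
tip_of bottle3 side 0.95 [ 0.538 -0.359  0.032] [424. 278.]
tip_of bottle3 side 0.95 [ 0.316 -0.178  0.027] [269. 282.]
tip_of bottle3 side 0.89 [ 0.532 -0.239  0.025] [373. 252.]
tip_of bottle3 side 0.84 [0.357 0.063 0.024] [225. 221.]
tip_of bottle3 side 0.8 [ 0.532 -0.296  0.029] [395. 264.]
tip_of bottle3 scene 0.79 [ 0.316 -0.182  0.026] [288. 133.]
tip_of bottle3 scene 0.74 [ 0.533 -0.298  0.029] [214. 190.]
tip_of bottle3 scene 0.68 [ 0.54  -0.364  0.028] [187. 187.]
tip_of bottle3 scene 0.6 [0.358 0.06  0.027] [379. 163.]
tip_of bottle3 scene 0.59 [ 0.536 -0.244  0.026] [236. 196.]
at [ 0.5335 -0.2046  0.1846] heading x 87.48 -> offset [-10.6   8.   -0.4] twist 0.0014
[-0.72858496 -0.9334534  -0.64202522]
```

Progressing, no resistance yet. Continue slowly.

play_rows(increments=[{"offset": [-3, 0, 0], "twist": 0, "grip": 0}, {"offset": [-5, 0, 0], "twist": 0, "grip": 0}, {"offset": [-7, 0, 0], "twist": 0, "grip": 0}, {"offset": [-8, 0, 0], "twist": 0, "grip": 0}, {"offset": [-8, 0, 0], "twist": 0, "grip": 0}])

```text
time: 9.8
tool_pos: [0.5332, -0.2128, 0.1848]
tool_rot: [0.0, 0.723, 0.691, -0.0]
contact_force: [-0.0, -0.3, -1.2]
gripper_width: 0.003
```

play_rows(increments=[{"offset": [-1, 0, 0], "twist": 0, "grip": 0}, {"offset": [-2, 0, 0], "twist": 0, "grip": 0}, {"offset": [-3, 0, 0], "twist": 0, "grip": 0}, {"offset": [-4, 0, 0], "twist": 0, "grip": 0}, {"offset": [-4, 0, 0], "twist": 0, "grip": 0}])

```text
time: 10.22
tool_pos: [0.533, -0.2166, 0.1847]
tool_rot: [0.0, 0.722, 0.691, -0.0]
contact_force: [0.1, -0.2, -0.3]
gripper_width: -0.002
```

Run:
```python
from h import *
f=manip.grab_frame("side");cv2.imwrite("pics/s8.png",f)
find("tip_of","bottle3","side")
go(.541,-.2155,.185,87.4);print(manip.state()["contact_force"])
```

```text
tip_of bottle3 side 0.93 [ 0.539 -0.362  0.028] [425. 281.]
tip_of bottle3 side 0.74 [ 0.529 -0.253  0.026] [377. 256.]
tip_of bottle3 side 0.64 [0.358 0.064 0.024] [225. 221.]
tip_of bottle3 side 0.61 [ 0.532 -0.304  0.025] [398. 268.]
tip_of bottle3 side 0.55 [ 0.315 -0.182  0.028] [270. 282.]
tip_of bottle3 side 0.28 [0.72  0.188 0.023] [311. 162.]
at [ 0.533  -0.2166  0.1847] heading x 87.48 -> offset [ 1.5  8.  -0.3] twist 0.0014
[0.23564911 0.13282864 0.18775123]
```

play_rows(increments=[{"offset": [-1, 0, 0], "twist": 0, "grip": 0}, {"offset": [-2, 0, 0], "twist": 0, "grip": 0}, {"offset": [-2, 0, 0], "twist": 0, "grip": 0}])

```text
time: 10.57
tool_pos: [0.533, -0.218, 0.1846]
tool_rot: [-0.001, 0.723, 0.691, 0.001]
contact_force: [1.6, 4.1, 0.2]
gripper_width: -0.001
```

play_rows(increments=[{"offset": [-1, 0, 0], "twist": 0, "grip": 0}, {"offset": [-2, 0, 0], "twist": 0, "grip": 0}, {"offset": [-2, 0, 0], "twist": 0, "grip": 0}])

```text
time: 10.82
tool_pos: [0.5331, -0.2188, 0.1845]
tool_rot: [-0.002, 0.723, 0.691, 0.002]
contact_force: [2.2, 11.0, 3.1]
gripper_width: 0.003
```

play_rows(increments=[{"offset": [-1, 0, 0], "twist": 0, "grip": 0}, {"offset": [-2, 0, 0], "twist": 0, "grip": 0}, {"offset": [-2, 0, 0], "twist": 0, "grip": 0}])

```text
time: 11.07
tool_pos: [0.5331, -0.2196, 0.1845]
tool_rot: [-0.003, 0.723, 0.691, 0.003]
contact_force: [2.5, 16.9, 5.6]
gripper_width: 0.002
```

Tight (force builds at y = -0.2175). Back off, and work out the handle and cabinet heading.

play_rows(increments=[{"offset": [6, 0, 0], "twist": 0, "grip": 0}, {"offset": [15, 0, 0], "twist": 0, "grip": 0}, {"offset": [40, 0, -10], "twist": 0, "grip": 0}, {"offset": [70, 0, -40], "twist": 0, "grip": 0}, {"offset": [105, 0, -60], "twist": 0, "grip": 0}])

```text
time: 11.48
tool_pos: [0.5372, -0.1175, 0.2456]
tool_rot: [0.0, 0.723, 0.691, -0.0]
contact_force: [0.2, -0.1, 0.7]
gripper_width: -0.003
```

play_rows(increments=[{"offset": [30, 0, -25], "twist": 0, "grip": 0.3}, {"offset": [60, 0, -50], "twist": 0, "grip": 0.3}, {"offset": [90, 0, -75], "twist": 0, "grip": 0.3}, {"offset": [125, 0, -95], "twist": 0, "grip": 0.3}, {"offset": [160, 0, -110], "twist": 0, "grip": 0.3}])

```text
time: 11.9
tool_pos: [0.5444, 0.0435, 0.3575]
tool_rot: [0.002, 0.723, 0.691, 0.001]
contact_force: [0.8, 0.2, 0.2]
gripper_width: 0.302
```

Run:
```python
from h import *
f=manip.grab_frame("wrist");cv2.imwrite("pics/w9.png",f)
g=manip.grab_frame("side");h=manip.grab_frame("scene");cv2.imwrite("pics/s9.png",g);cv2.imwrite("pics/c9.png",h)
find("tip_of","bottle1","side");find("tip_of","bottle1","scene")
for c in ["wrist","side","scene"]: find("tip_of","drawer_handle",c)
find("tip_of","cabinet_front","wrist")
A,B=ray("scene",412.8,236.8,.08),ray("scene",469.6,252.8,.08);print("handle ends",A,B,np.degrees(np.arctan2(*(B-A)[[1,0]])))
A,B=ray("scene",384,249.6,.087),ray("scene",493.6,280,.087);print("panel",A,B,np.degrees(np.arctan2(*(B-A)[[1,0]])))
go(.577,.216,.235,90)
```

```text
tip_of bottle1 side 0.89 [ 0.314 -0.181  0.025] [270. 284.]
tip_of bottle1 side 0.75 [ 0.537 -0.359  0.029] [423. 280.]
tip_of bottle1 side 0.71 [ 0.533 -0.251  0.03 ] [378. 252.]
tip_of bottle1 side 0.65 [ 0.531 -0.305  0.026] [398. 268.]
tip_of bottle1 side 0.61 [0.359 0.063 0.023] [226. 221.]
tip_of bottle1 scene 0.92 [ 0.531 -0.307  0.026] [211. 189.]
tip_of bottle1 scene 0.64 [ 0.54  -0.369  0.031] [184. 186.]
tip_of bottle1 scene 0.6 [0.355 0.06  0.025] [379. 163.]
tip_of drawer_handle side 0.56 [0.577 0.22  0.072] [265. 156.]
tip_of drawer_handle scene 0.72 [0.578 0.212 0.075] [437. 245.]
tip_of cabinet_front wrist 0.4 [ 0.773 -0.017 -0.008] [554. 220.]
handle ends [0.57524913 0.16126804 0.08      ] [0.58372336 0.27445882 0.08      ] 85.7184396159214
panel [0.62238125 0.10928659 0.087     ] [0.63503463 0.31937223 0.087     ] 86.5532616003538
at [0.5442 0.041  0.3534] heading x 87.36 -> offset [176.3  25.  118.3] twist -0.046
```

View pics/w9.png

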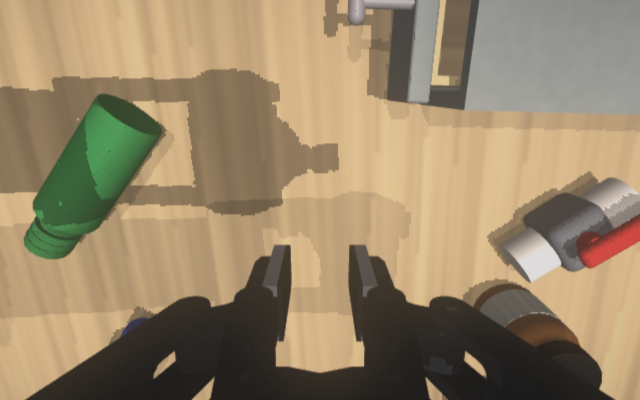

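View 7: the drawer panel edge shows at (425,50) and the handle end at (357,10), the drawer slightly open. Move above the handle.

play_rows(increments=[{"offset": [38, 6, 12], "twist": 0.023, "grip": 0.33}, {"offset": [76, 12, 25], "twist": 0.023, "grip": 0.33}, {"offset": [114, 18, 37], "twist": 0.023, "grip": 0.33}, {"offset": [150, 25, 50], "twist": 0.023, "grip": 0.33}, {"offset": [177, 25, 60], "twist": 0.023, "grip": 0.33}])

```text
time: 12.77
tool_pos: [0.5777, 0.2192, 0.2929]
tool_rot: [-0.0, 0.731, 0.683, -0.0]
contact_force: [-0.6, -0.3, 0.2]
gripper_width: 0.328
```

play_rows(increments=[{"offset": [0, 0, 0], "twist": 0, "grip": 0.33}, {"offset": [0, 0, 0], "twist": 0, "grip": 0.33}])

```text
time: 12.93
tool_pos: [0.5769, 0.2182, 0.2927]
tool_rot: [-0.001, 0.73, 0.683, -0.002]
contact_force: [1.5, -0.5, 0.0]
gripper_width: 0.33
```

Run:
```python
from h import *
f=manip.grab_frame("wrist");cv2.imwrite("pics/w10.png",f)
g=manip.grab_frame("side");cv2.imwrite("pics/s10.png",g)
for c in ["wrist","side"]: find("tip_of","drawer_handle",c)
c=cam("wrist");print(uv("wrist",[.578,.217,.08]),uv("wrist",[.575,.162,.08]))
go(.578,.217,.235,86)
```

```text
tip_of drawer_handle wrist 0.65 [0.577 0.22  0.077] [320. 223.]
tip_of drawer_handle side 0.57 [0.576 0.221 0.071] [265. 157.]
[np.float64(321.1751378125748), np.float64(229.58015322890594)] [np.float64(322.4720418117308), np.float64(314.9111392023571)]
at [0.5775 0.2165 0.2953] heading x 86.05 -> offset [ 0.5  0.4 60.3] twist 0.0008
```

View pics/w10.png

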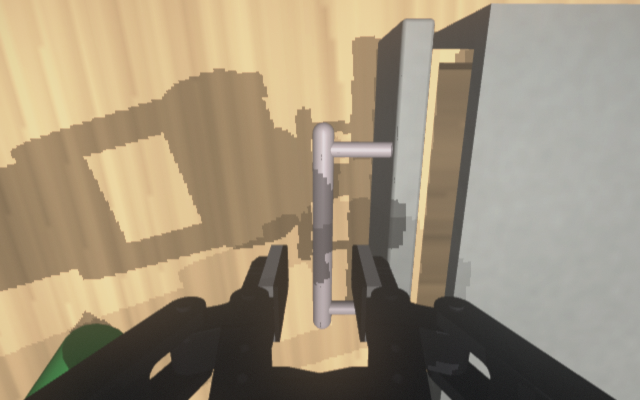

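View 8: the handle bar runs (323,127)–(322,325), centred between the fingers and parallel to them. Descend, grip and pull.

play_rows(increments=[{"offset": [0, 0, 20], "twist": 0, "grip": 0.33}, {"offset": [0, 0, 40], "twist": 0, "grip": 0.33}, {"offset": [0, 0, 58], "twist": 0, "grip": 0.33}, {"offset": [0, 0, 58], "twist": 0, "grip": 0.05}, {"offset": [0, 0, 58], "twist": 0, "grip": 0.05}])

```text
time: 13.55
tool_pos: [0.5765, 0.2165, 0.2349]
tool_rot: [-0.001, 0.731, 0.683, -0.002]
contact_force: [1.1, -2.1, -14.2]
gripper_width: 0.106
```

play_rows(increments=[{"offset": [0, 0, 0], "twist": 0, "grip": 0.05}, {"offset": [0, -2, 0], "twist": 0, "grip": 0.05}, {"offset": [0, -7, 0], "twist": 0, "grip": 0.05}, {"offset": [0, -13, 0], "twist": 0, "grip": 0.05}, {"offset": [0, -20, 0], "twist": 0, "grip": 0.05}])

```text
time: 13.97
tool_pos: [0.5562, 0.2182, 0.2349]
tool_rot: [0.0, 0.731, 0.683, -0.002]
contact_force: [2.2, -5.7, -16.7]
gripper_width: 0.103
```

play_rows(increments=[{"offset": [0, -12, 0], "twist": 0, "grip": 0.05}, {"offset": [0, -24, 0], "twist": 0, "grip": 0.05}, {"offset": [0, -36, 0], "twist": 0, "grip": 0.05}, {"offset": [0, -48, 0], "twist": 0, "grip": 0.05}, {"offset": [0, -60, 0], "twist": 0, "grip": 0.05}])

```text
time: 14.38
tool_pos: [0.4957, 0.2224, 0.2349]
tool_rot: [0.0, 0.73, 0.683, -0.002]
contact_force: [1.5, -3.7, -17.4]
gripper_width: 0.101
```

play_rows(increments=[{"offset": [0, -12, 0], "twist": 0, "grip": 0.05}, {"offset": [0, -24, 0], "twist": 0, "grip": 0.05}, {"offset": [0, -34, 0], "twist": 0, "grip": 0.05}, {"offset": [0, -44, 0], "twist": 0, "grip": 0.05}, {"offset": [0, -50, 0], "twist": 0, "grip": 0.05}])

```text
time: 14.8
tool_pos: [0.4453, 0.2259, 0.235]
tool_rot: [-0.0, 0.73, 0.683, -0.002]
contact_force: [2.2, -5.4, -19.9]
gripper_width: 0.101
```

Run:
```python
from h import *
f=manip.grab_frame("scene");cv2.imwrite("pics/c11.png",f)
g=manip.grab_frame("side");cv2.imwrite("pics/s11.png",g)
for c in ["scene","side"]: find("tip_of","drawer_handle",c);find("tip_of","chock",c);find("tip_of","cabinet_front",c)
print(manip.state()["contact_force"])
```

```text
tip_of drawer_handle scene 0.94 [0.444 0.226 0.079] [450. 192.]
tip_of chock scene 0.61 [0.596 0.235 0.024] [442. 266.]
tip_of drawer_handle side 0.97 [0.445 0.232 0.076] [221. 166.]
tip_of drawer_handle side 0.48 [ 0.537 -0.359  0.03 ] [423. 279.]
tip_of drawer_handle side 0.28 [ 0.727 -0.275  0.002] [441. 234.]
tip_of chock side 0.77 [0.59  0.24  0.022] [266. 169.]
tip_of chock side 0.61 [ 0.773 -0.015 -0.002] [372. 189.]
tip_of cabinet_front side 0.41 [ 0.726 -0.272  0.002] [440. 233.]
tip_of cabinet_front side 0.22 [ 0.734 -0.115  0.006] [390. 204.]
[ -3.08852988  -5.89277118 -16.94345341]
```

play_rows(increments=[{"offset": [0, -4, 0], "twist": 0, "grip": 0.05}, {"offset": [0, -8, 0], "twist": 0, "grip": 0.05}, {"offset": [0, -12, 0], "twist": 0, "grip": 0.05}, {"offset": [0, -15, 0], "twist": 0, "grip": 0.05}])

```text
time: 15.53
tool_pos: [0.4309, 0.2269, 0.2349]
tool_rot: [-0.0, 0.73, 0.683, -0.002]
contact_force: [2.7, -4.7, -19.3]
gripper_width: 0.103
```

play_rows(increments=[{"offset": [0, -3, 0], "twist": 0, "grip": 0.05}, {"offset": [0, -6, 0], "twist": 0, "grip": 0.05}, {"offset": [0, -6, 0], "twist": 0, "grip": 0.05}])

```text
time: 15.78
tool_pos: [0.4246, 0.2274, 0.2349]
tool_rot: [-0.001, 0.73, 0.683, -0.003]
contact_force: [-0.9, -6.0, -18.8]
gripper_width: 0.104
```

play_rows(increments=[{"offset": [0, -3, 0], "twist": 0, "grip": 0.05}, {"offset": [0, -5, 0], "twist": 0, "grip": 0.05}, {"offset": [0, -5, 0], "twist": 0, "grip": 0.05}])

```text
time: 16.03
tool_pos: [0.4199, 0.2277, 0.235]
tool_rot: [-0.0, 0.73, 0.683, -0.002]
contact_force: [-0.4, -4.3, -19.0]
gripper_width: 0.108
```

play_rows(increments=[{"offset": [0, -3, 0], "twist": 0, "grip": 0.05}, {"offset": [0, -5, 0], "twist": 0, "grip": 0.05}, {"offset": [0, -5, 0], "twist": 0, "grip": 0.05}])

```text
time: 16.28
tool_pos: [0.415, 0.228, 0.2349]
tool_rot: [-0.0, 0.73, 0.683, -0.002]
contact_force: [0.1, -5.9, -20.4]
gripper_width: 0.103
```

play_rows(increments=[{"offset": [0, -3, 0], "twist": 0, "grip": 0.05}, {"offset": [0, -5, 0], "twist": 0, "grip": 0.05}, {"offset": [0, -5, 0], "twist": 0, "grip": 0.05}])

```text
time: 16.53
tool_pos: [0.41, 0.2284, 0.235]
tool_rot: [-0.0, 0.73, 0.683, -0.002]
contact_force: [-0.7, -5.1, -19.4]
gripper_width: 0.107
```

play_rows(increments=[{"offset": [0, -3, 0], "twist": 0, "grip": 0.05}, {"offset": [0, -5, 0], "twist": 0, "grip": 0.05}, {"offset": [0, -5, 0], "twist": 0, "grip": 0.05}])

```text
time: 16.78
tool_pos: [0.4059, 0.2286, 0.235]
tool_rot: [0.001, 0.73, 0.683, -0.0]
contact_force: [8.5, -5.0, -25.6]
gripper_width: 0.103
```

play_rows(increments=[{"offset": [0, -1, 0], "twist": 0, "grip": 0.05}, {"offset": [0, -2, 0], "twist": 0, "grip": 0.05}])

```text
time: 16.95
tool_pos: [0.405, 0.2286, 0.235]
tool_rot: [0.003, 0.73, 0.683, 0.002]
contact_force: [19.4, -6.1, -33.3]
gripper_width: 0.108
```

play_rows(increments=[{"offset": [0, -1, 0], "twist": 0, "grip": 0.05}, {"offset": [0, -2, 0], "twist": 0, "grip": 0.05}])

```text
time: 17.12
tool_pos: [0.404, 0.2285, 0.2351]
tool_rot: [0.005, 0.73, 0.683, 0.004]
contact_force: [27.0, -5.1, -41.6]
gripper_width: 0.105
```

At the stop (force rising). Relax, open, and rise clear.

play_rows(increments=[{"offset": [0, 4, 0], "twist": 0, "grip": 0.05}, {"offset": [0, 4, 0], "twist": 0, "grip": 0.33}, {"offset": [0, 4, 0], "twist": 0, "grip": 0.33}, {"offset": [0, 4, -25], "twist": 0, "grip": 0.33}, {"offset": [0, 4, -60], "twist": 0, "grip": 0.33}])

```text
time: 17.53
tool_pos: [0.4062, 0.2298, 0.2978]
tool_rot: [-0.001, 0.73, 0.683, -0.0]
contact_force: [0.4, 1.3, 0.5]
gripper_width: 0.329
```

play_rows(increments=[{"offset": [-35, 20, -20], "twist": 0, "grip": 1}, {"offset": [-65, 45, -40], "twist": 0, "grip": 1}, {"offset": [-65, 80, -60], "twist": 0, "grip": 1}, {"offset": [-65, 115, -60], "twist": 0, "grip": 1}, {"offset": [-65, 115, -60], "twist": 0, "grip": 1}])

```text
time: 17.95
tool_pos: [0.5226, 0.1563, 0.3628]
tool_rot: [0.003, 0.731, 0.682, 0.005]
contact_force: [-1.4, -1.1, -0.3]
gripper_width: 0.995
```

Run:
```python
from h import *
f=manip.grab_frame("wrist");cv2.imwrite("pics/w12.png",f)
g=manip.grab_frame("scene");h=manip.grab_frame("side");cv2.imwrite("pics/c12.png",g);cv2.imwrite("pics/s12.png",h)
for c in ["wrist","scene","side"]:
  for q in ["chock","chock_nose","drawer_handle"]: find("tip_of",q,c)
go(.55,.235,.3,90)
for P in ([.55,.235,.062],[.55,.235,.022]): print(uv("wrist",P))
```

```text
tip_of chock wrist 0.69 [0.546 0.244 0.018] [348.  74.]
tip_of chock_nose wrist 0.73 [0.536 0.201 0.017] [338. 127.]
tip_of drawer_handle wrist 0.8 [0.395 0.231 0.074] [136. 105.]
tip_of chock scene 0.58 [0.561 0.239 0.024] [445. 252.]
tip_of chock_nose scene 0.71 [0.546 0.199 0.022] [427. 242.]
tip_of chock_nose scene 0.58 [0.555 0.236 0.022] [444. 250.]
tip_of drawer_handle scene 0.97 [0.408 0.228 0.08 ] [452. 180.]
tip_of chock side 0.74 [0.553 0.242 0.02 ] [255. 173.]
tip_of chock_nose side 0.55 [0.55  0.201 0.024] [262. 177.]
tip_of drawer_handle side 0.92 [0.405 0.232 0.075] [207. 171.]
tip_of drawer_handle side 0.16 [ 0.531 -0.388 -0.002] [432. 302.]
at [0.5165 0.157  0.3568] heading x 86.18 -> offset [80.  28.2 56.8] twist -0.0666
[np.float64(360.148900070471), np.float64(82.81960607999027)]
[np.float64(354.7345265352465), np.float64(83.98346728755605)]
```

View pics/w12.png

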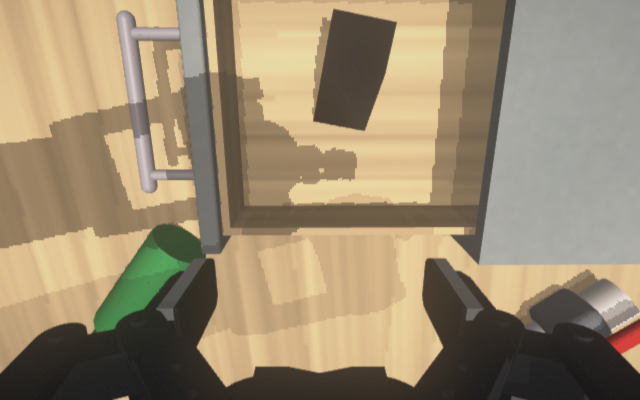

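View 9: the wedge is in the drawer, corners about (333,10), (396,22), (366,130), (314,121), nose down in the image (towards -y). The arm was still settling, so I measure again from a settled frame.

Run:
```python
from h import *
f=manip.grab_frame("wrist");cv2.imwrite("pics/w13.png",f)
for q in ["chock","chock_nose"]: find("tip_of",q,"wrist")
m=(f.max(2)<70).astype(np.uint8);m[200:]=0
m=cv2.morphologyEx(m,cv2.MORPH_OPEN,np.ones((5,5)))
cs,_=cv2.findContours(m,0,2)
for k in cs:
    if cv2.contourArea(k)>1500:
        print("poly",cv2.approxPolyDP(k,4,True)[:,0].tolist(),cv2.contourArea(k))
go(.554,.241,.3,81)
```

```text
tip_of chock wrist 0.92 [0.557 0.242 0.022] [363.  74.]
tip_of chock_nose wrist 0.95 [0.543 0.203 0.022] [348. 124.]
at [0.5168 0.1569 0.3567] heading x 86.17 -> offset [86.4 31.5 56.7] twist 0.0902
```

Run:
```python
from h import *
f=cv2.imread("pics/w13.png")
print(f[70,360],f[60,300])
m=((f.max(2)<80)).astype(np.uint8);m[160:]=0;m[:,:300]=0;m[:,450:]=0
n,l,st,ce=cv2.connectedComponentsWithStats(m);i=1+np.argmax(st[1:,4]);m=(l==i).astype(np.uint8)
k=max(cv2.findContours(m,0,2)[0],key=cv2.contourArea)
print("poly",cv2.approxPolyDP(k,3,True)[:,0].tolist(),cv2.contourArea(k))
cv2.imwrite("pics/w13c.png",cv2.resize(f[0:180,280:460],(720,720),interpolation=2))
```

```text
[57 66 77] [165 217 233]
poly [[380, 18], [379, 22], [375, 18], [370, 23], [369, 19], [364, 20], [363, 24], [358, 20], [358, 30], [351, 32], [353, 36], [344, 49], [347, 52], [342, 54], [346, 60], [341, 60], [343, 68], [336, 69], [327, 119], [362, 125], [359, 122], [364, 120], [363, 108], [368, 102], [382, 100], [383, 92], [388, 92], [383, 89], [390, 87], [392, 79], [395, 81], [392, 78], [398, 74], [399, 39], [395, 38], [399, 36], [388, 25], [385, 28], [386, 23], [382, 24]] 4711.0
```

View pics/w13c.png

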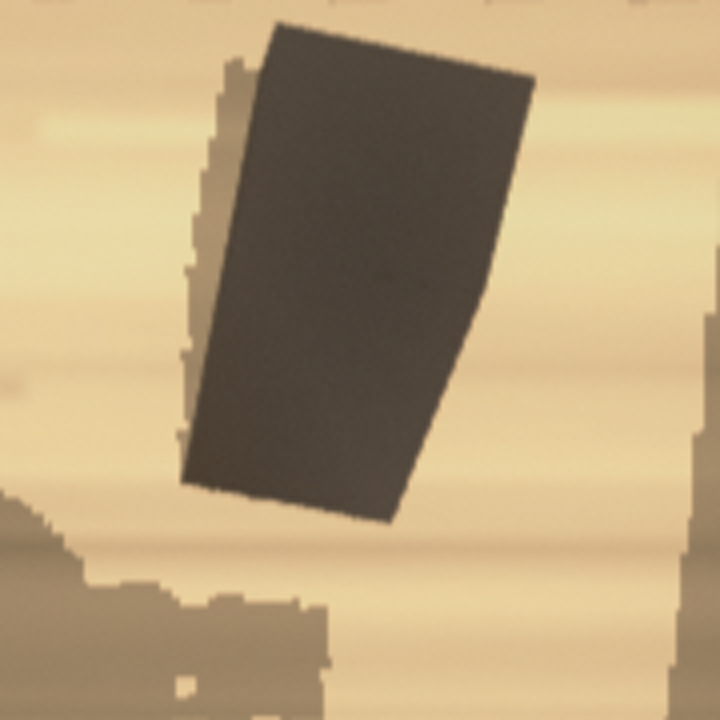

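View 10 (crop): top back corners (276,22) and (536,77), slope kink (485,285), nose corners (182,484) and (391,523). It is clearly the black wedge.

Run:
```python
from h import *
q=dict(BL=(349,5.5,.062),BR=(414,19.2,.062),KR=(401.2,71.2,.062),NR=(377.7,130.7,.024),NL=(325.5,121,.024))
P={k:ray("wrist",*v)[:2] for k,v in q.items()}
for k in P: print(k,P[k].round(4))
deg=lambda v:np.degrees(np.arctan2(v[1],v[0])).round(1)
print("heads",deg(P["NL"]-P["BL"]),deg(P["NR"]-P["BR"]),deg(P["KR"]-P["BR"]),deg(P["BR"]-P["BL"])-90,deg(P["NR"]-P["NL"])-90)
nose=(P["NL"]+P["NR"])/2;back=(P["BL"]+P["BR"])/2
print("nose",nose,"back",back,"centre",(nose+back)/2,np.linalg.norm(nose-back),np.linalg.norm(P["BL"]-P["BR"]))
```

```text
BL [0.5445 0.2844]
BR [0.5879 0.2732]
KR [0.5792 0.2406]
NR [0.5678 0.1961]
NL [0.5246 0.2071]
heads -104.5 -104.6 -104.9 -104.6 -104.2
nose [0.54617812 0.20160636] back [0.56619378 0.27878587] centre [0.55618595 0.24019611] 0.07973270054383223 0.044784504947830484
```

Run:
```python
from h import *
go(.559,.2516,.201,75.5)
```

```text
at [0.5168 0.1569 0.3567] heading x 86.17 -> offset [ 97.3  35.8 155.7] twist 0.1861
```

play_rows(increments=[{"offset": [32, 12, 10], "twist": 0.06, "grip": 1}, {"offset": [65, 24, 25], "twist": 0.12, "grip": 1}, {"offset": [97, 36, 45], "twist": 0.186, "grip": 1}, {"offset": [97, 36, 75], "twist": 0.186, "grip": 1}, {"offset": [97, 36, 90], "twist": 0.186, "grip": 1}])

```text
time: 19.12
tool_pos: [0.5589, 0.2525, 0.2632]
tool_rot: [-0.001, 0.79, 0.613, -0.002]
contact_force: [-0.9, -0.5, -1.1]
gripper_width: 1.002
```

play_rows(increments=[{"offset": [0, 0, 0], "twist": 0, "grip": 1}, {"offset": [0, 0, 0], "twist": 0, "grip": 1}])

```text
time: 19.28
tool_pos: [0.559, 0.2512, 0.2655]
tool_rot: [-0.0, 0.791, 0.612, -0.001]
contact_force: [1.2, -0.2, 0.3]
gripper_width: 1.001
```

Run:
```python
from h import *
go(.559,.2516,.201,75.5);f=manip.grab_frame("wrist");cv2.imwrite("pics/w14.png",f)
find("tip_of","chock","wrist");find("tip_of","chock_nose","wrist")
go(.559,.2516,.201,75.5)
```

```text
at [0.559  0.2512 0.2655] heading x 75.51 -> offset [ 0.5  0.1 64.5] twist 0.0002
tip_of chock wrist 0.76 [0.558 0.243 0.023] [320. 225.]
tip_of chock_nose wrist 0.7 [0.545 0.199 0.027] [318. 290.]
at [0.5601 0.2511 0.269 ] heading x 75.47 -> offset [ 0.1 -1.4 67.9] twist -0.0004
```

play_rows(increments=[{"offset": [0, 0, 20], "twist": 0, "grip": 1}, {"offset": [0, 0, 40], "twist": 0, "grip": 1}, {"offset": [0, 0, 58], "twist": 0, "grip": 1}, {"offset": [0, 0, 65], "twist": 0, "grip": 1}, {"offset": [0, 0, 65], "twist": 0, "grip": 0.6}])

```text
time: 19.85
tool_pos: [0.559, 0.2508, 0.2009]
tool_rot: [-0.0, 0.791, 0.612, -0.001]
contact_force: [0.8, -0.2, 0.4]
gripper_width: 0.884
```

play_rows(increments=[{"offset": [0, 0, 0], "twist": 0, "grip": 0.3}, {"offset": [0, 0, 0], "twist": 0, "grip": 0.3}, {"offset": [0, 0, 0], "twist": 0, "grip": 0.3}, {"offset": [0, 0, 0], "twist": 0, "grip": 0.3}, {"offset": [0, 0, 0], "twist": 0, "grip": 0.3}])

```text
time: 20.27
tool_pos: [0.5604, 0.2516, 0.2041]
tool_rot: [0.001, 0.791, 0.612, 0.002]
contact_force: [0.8, 0.1, 6.4]
gripper_width: 0.515
```

play_rows(increments=[{"offset": [0, 0, 0], "twist": 0, "grip": 0.3}, {"offset": [0, 0, 0], "twist": 0, "grip": 0.3}])

```text
time: 20.43
tool_pos: [0.5604, 0.2516, 0.2041]
tool_rot: [0.001, 0.791, 0.612, 0.002]
contact_force: [-0.1, 0.0, 5.9]
gripper_width: 0.514
```

Run:
```python
from h import *
go(.559,.2516,.201,75.5);print(manip.state()["contact_force"])
```

```text
at [0.5604 0.2516 0.2041] heading x 75.5 -> offset [-0.3 -1.4  3.1] twist 0.0001
[-7.82468456e-02  3.83082740e-03  5.88731479e+00]
```

Run:
```python
from h import *
p,R=pose();X=np.eye(4);X[:3,:3]=R;X[:3,3]=p
c=dict(cam("wrist"));C=np.linalg.inv(X)@np.array(c["T"])
q=[-3e-4,.7081,.7061,1e-4];Y=np.eye(4);Y[:3,:3]=Rn.from_quat([q[1],q[2],q[3],q[0]]).as_matrix();Y[:3,3]=[.5515,-.3066,.4045]
c["T"]=Y@C
f=cv2.imread("pics/w2.png");h=cv2.cvtColor(f,cv2.COLOR_BGR2HSV)
print(h[262,300],h[255,300],h[245,300],h[300,300])
m=((h[...,0]<14)&(h[...,1]>120)).astype(np.uint8);m[:225]=0;m[300:]=0;m[:,:190]=0;m[:,410:]=0
bot=[(x,np.where(m[:,x])[0].max()) for x in range(235,365) if m[:,x].any()]
bot=np.array(bot);a=np.polyfit(bot[:,0],bot[:,1],1)
for _ in range(3):
    r=bot[:,1]-np.polyval(a,bot[:,0]);k=abs(r)<2;a=np.polyfit(bot[k,0],bot[k,1],1)
print("fit",a,k.mean());A=ray(0,240,np.polyval(a,240),.035,c);B=ray(0,360,np.polyval(a,360),.035,c)
print("rear edge",A,B,np.degrees(np.arctan2(B[1]-A[1],B[0]-A[0])))
for n in ["c12","s12"]:
    g=cv2.imread(f"pics/{n}.png");nm={"c":"scene","s":"side"}[n[0]];whites(nm,g)
    find("tip_of","bottle3",nm)
```

```text
[ 11 125 165] [ 12 128 187] [ 13  29 200] [ 18  92 213]
fit [3.88916959e-02 2.61598091e+02] 1.0
rear edge [ 0.4657864  -0.41448986  0.035     ] [ 0.59335067 -0.42053003  0.035     ] -2.7109308975024686
scene px [212. 183.] area 3079 mid [ 505. -312.] size [163. 166.] axis deg 177.3
tip_of bottle3 scene 0.96 [ 0.536 -0.254  0.025] [231. 195.]
tip_of bottle3 scene 0.9 [0.357 0.06  0.029] [379. 163.]
tip_of bottle3 scene 0.89 [ 0.311 -0.183  0.024] [289. 133.]
tip_of bottle3 scene 0.68 [ 0.533 -0.31   0.028] [209. 189.]
side px [396. 271.] area 4984 mid [ 525. -302.] size [167. 204.] axis deg 177.2
tip_of bottle3 side 0.92 [ 0.315 -0.177  0.029] [268. 281.]
tip_of bottle3 side 0.68 [ 0.54  -0.363  0.029] [426. 280.]
tip_of bottle3 side 0.64 [0.358 0.064 0.023] [225. 221.]
tip_of bottle3 side 0.62 [ 0.531 -0.252  0.027] [377. 254.]
tip_of bottle3 side 0.56 [ 0.532 -0.304  0.028] [398. 266.]
```

play_rows(increments=[{"offset": [0, 0, -10], "twist": 0, "grip": 0.3}, {"offset": [0, 0, -35], "twist": 0, "grip": 0.3}, {"offset": [0, 0, -65], "twist": 0, "grip": 0.3}, {"offset": [0, 0, -95], "twist": 0, "grip": 0.3}, {"offset": [0, 0, -105], "twist": 0, "grip": 0.3}])

```text
time: 20.95
tool_pos: [0.5603, 0.2516, 0.3122]
tool_rot: [0.001, 0.791, 0.612, 0.004]
contact_force: [0.8, 0.1, -0.3]
gripper_width: 0.519
```

Run:
```python
from h import *
print(manip.state()["gripper_width"],manip.state()["contact_force"])
go(.538,-.15,.28,87.1)
```

```text
0.5187594565478139 [ 0.77631728  0.09964614 -0.3279206 ]
at [0.5603 0.2516 0.3122] heading x 75.51 -> offset [-394.5   78.6   31.2] twist -0.2023
```

Run:
```python
from h import *
f=manip.grab_frame("wrist");cv2.imwrite("pics/w15.png",f)
manip.grab_frame("side");print(manip.state()["contact_force"])
for c in ["wrist","side"]:
    find("tip_of","chock",c);find("tip_of","chock_nose",c)
p,R=pose();print(p)
```

```text
[-0.72853064 -0.31430847 -1.43309697]
tip_of chock wrist 0.9 [0.555 0.242 0.129] [316. 280.]
tip_of chock_nose wrist 0.65 [0.541 0.201 0.122] [312. 349.]
tip_of chock side 0.62 [0.558 0.241 0.127] [254. 137.]
tip_of chock_nose side 0.76 [0.55  0.202 0.13 ] [259. 141.]
[0.55841008 0.25089453 0.30360339]
```

View pics/w15.png

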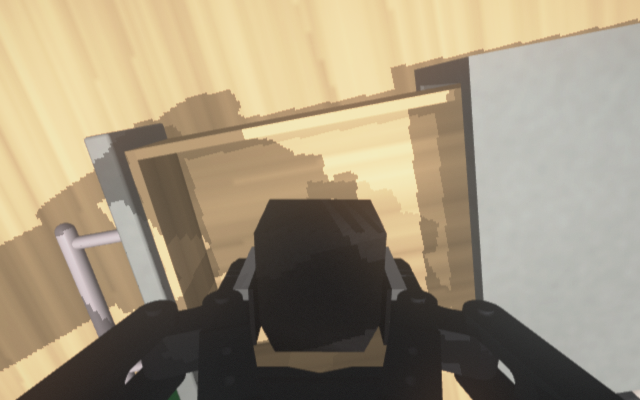

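View 11: the wedge is held level and centred between the pads. Carry it to the row.

play_rows(increments=[{"offset": [-25, 5, 0], "twist": 0, "grip": 0.3}, {"offset": [-60, 12, 0], "twist": 0, "grip": 0.3}, {"offset": [-100, 20, 0], "twist": 0, "grip": 0.3}, {"offset": [-140, 28, 0], "twist": 0, "grip": 0.3}, {"offset": [-180, 36, 0], "twist": 0, "grip": 0.3}])

```text
time: 21.67
tool_pos: [0.548, 0.0665, 0.3041]
tool_rot: [-0.001, 0.79, 0.613, -0.002]
contact_force: [0.0, -0.8, -1.6]
gripper_width: 0.518
```

play_rows(increments=[{"offset": [-40, 8, 0], "twist": -0.05, "grip": 0.3}, {"offset": [-80, 16, 0], "twist": -0.1, "grip": 0.3}, {"offset": [-120, 24, 0], "twist": -0.15, "grip": 0.3}, {"offset": [-155, 32, 0], "twist": -0.206, "grip": 0.3}, {"offset": [-185, 38, 0], "twist": -0.206, "grip": 0.3}])

```text
time: 22.08
tool_pos: [0.5385, -0.1229, 0.3044]
tool_rot: [-0.002, 0.723, 0.69, -0.001]
contact_force: [1.3, 0.3, -1.7]
gripper_width: 0.517
```

play_rows(increments=[{"offset": [0, 0, 0], "twist": 0, "grip": 0.3}, {"offset": [0, 0, 0], "twist": 0, "grip": 0.3}, {"offset": [0, 0, 0], "twist": 0, "grip": 0.3}])

```text
time: 22.33
tool_pos: [0.5392, -0.1203, 0.3049]
tool_rot: [-0.002, 0.724, 0.69, -0.0]
contact_force: [-0.2, 0.4, -1.5]
gripper_width: 0.519
```

Run:
```python
from h import *
go(.5375,-.150,.182,87.3)
manip.grab_frame("side")
find("tip_of","chock","side");find("tip_of","chock_nose","side");find("tip_of","bottle3","side")
```

```text
at [ 0.5392 -0.1203  0.3049] heading x 87.28 -> offset [-2.990e+01  1.000e-01  1.229e+02] twist -0.0003
tip_of chock side 0.68 [ 0.538 -0.132  0.123] [341. 190.]
tip_of chock side 0.39 [ 0.533 -0.39  -0.003] [433. 303.]
tip_of chock_nose side 0.65 [ 0.54  -0.171  0.123] [355. 197.]
tip_of bottle3 side 0.88 [ 0.534 -0.251  0.029] [378. 253.]
tip_of bottle3 side 0.87 [0.36  0.066 0.023] [225. 221.]
tip_of bottle3 side 0.61 [ 0.531 -0.304  0.028] [398. 267.]
tip_of bottle3 side 0.6 [ 0.316 -0.18   0.026] [270. 283.]
tip_of bottle3 side 0.59 [ 0.54  -0.36   0.027] [424. 280.]
```

play_rows(increments=[{"offset": [-4, 0, 30], "twist": 0, "grip": 0.3}, {"offset": [-8, 0, 60], "twist": 0, "grip": 0.3}, {"offset": [-12, 0, 90], "twist": 0, "grip": 0.3}, {"offset": [-16, 0, 110], "twist": 0, "grip": 0.3}, {"offset": [-20, 0, 116], "twist": 0, "grip": 0.3}])

```text
time: 22.95
tool_pos: [0.5369, -0.1391, 0.1864]
tool_rot: [-0.003, 0.723, 0.691, -0.002]
contact_force: [-1.3, 0.0, -1.7]
gripper_width: 0.517
```

play_rows(increments=[{"offset": [0, 0, 2], "twist": 0, "grip": 0.3}, {"offset": [0, 0, 4], "twist": 0, "grip": 0.3}, {"offset": [0, 0, 4], "twist": 0, "grip": 0.3}])

```text
time: 23.2
tool_pos: [0.5395, -0.1406, 0.1882]
tool_rot: [0.001, 0.723, 0.69, 0.001]
contact_force: [-0.5, -0.4, -1.7]
gripper_width: 0.517
```

play_rows(increments=[{"offset": [0, 0, 2], "twist": 0, "grip": 0.3}, {"offset": [0, 0, 2], "twist": 0, "grip": 0.3}])

```text
time: 23.37
tool_pos: [0.5393, -0.1407, 0.186]
tool_rot: [0.001, 0.723, 0.69, 0.0]
contact_force: [-0.5, -0.4, -1.5]
gripper_width: 0.518
```

play_rows(increments=[{"offset": [0, 0, 1], "twist": 0, "grip": 0.3}, {"offset": [0, 0, 1], "twist": 0, "grip": 0.3}])

```text
time: 23.53
tool_pos: [0.5388, -0.1407, 0.1842]
tool_rot: [0.0, 0.724, 0.69, 0.0]
contact_force: [0.5, -0.4, -1.8]
gripper_width: 0.519
```

play_rows(increments=[{"offset": [0, 0, 1], "twist": 0, "grip": 0.3}, {"offset": [0, 0, 1], "twist": 0, "grip": 0.3}])

```text
time: 23.7
tool_pos: [0.5386, -0.1407, 0.1827]
tool_rot: [-0.0, 0.724, 0.69, 0.0]
contact_force: [0.4, 0.5, -1.4]
gripper_width: 0.516
```

play_rows(increments=[{"offset": [0, 0, 1], "twist": 0, "grip": 0.3}, {"offset": [0, 0, 1], "twist": 0, "grip": 0.3}])

```text
time: 23.87
tool_pos: [0.5388, -0.1408, 0.1821]
tool_rot: [-0.0, 0.724, 0.69, -0.0]
contact_force: [-2.0, 0.2, 2.3]
gripper_width: 0.513
```

play_rows(increments=[{"offset": [0, 0, 1], "twist": 0, "grip": 0.3}, {"offset": [0, 0, 1], "twist": 0, "grip": 0.3}])

```text
time: 24.03
tool_pos: [0.539, -0.1408, 0.1822]
tool_rot: [-0.0, 0.724, 0.69, -0.0]
contact_force: [-5.4, 1.4, 8.7]
gripper_width: 0.522
```

Run:
```python
from h import *
print(manip.state()["contact_force"])
go(.536,-.1915,.182,87.3)
```

```text
[-5.43163737  1.41763764  8.70231473]
at [ 0.539  -0.1408  0.1822] heading x 87.31 -> offset [-50.8  -0.6   0.1] twist 0.0002
```

play_rows(increments=[{"offset": [-5, 0, -1], "twist": 0, "grip": 0.3}, {"offset": [-14, 0, -1], "twist": 0, "grip": 0.3}, {"offset": [-24, 0, -1], "twist": 0, "grip": 0.3}, {"offset": [-34, 0, -1], "twist": 0, "grip": 0.3}, {"offset": [-42, 0, -1], "twist": 0, "grip": 0.3}])

```text
time: 24.45
tool_pos: [0.537, -0.1839, 0.1821]
tool_rot: [0.0, 0.724, 0.69, 0.0]
contact_force: [1.4, 3.7, 3.9]
gripper_width: 0.516
```

play_rows(increments=[{"offset": [-2, 0, 0], "twist": 0, "grip": 0.3}, {"offset": [-4, 0, 0], "twist": 0, "grip": 0.3}, {"offset": [-4, 0, 0], "twist": 0, "grip": 0.3}])

```text
time: 24.7
tool_pos: [0.5368, -0.1873, 0.1821]
tool_rot: [0.001, 0.724, 0.69, 0.0]
contact_force: [0.2, 1.1, 3.1]
gripper_width: 0.516
```

play_rows(increments=[{"offset": [-1, 0, 0], "twist": 0, "grip": 0.3}, {"offset": [-2, 0, 0], "twist": 0, "grip": 0.3}, {"offset": [-2, 0, 0], "twist": 0, "grip": 0.3}])

```text
time: 24.95
tool_pos: [0.5367, -0.1884, 0.1821]
tool_rot: [0.0, 0.723, 0.69, 0.0]
contact_force: [0.1, 4.3, 5.0]
gripper_width: 0.519
```

play_rows(increments=[{"offset": [-1, 0, 0], "twist": 0, "grip": 0.3}, {"offset": [-1, 0, 0], "twist": 0, "grip": 0.3}])

```text
time: 25.12
tool_pos: [0.5367, -0.1892, 0.1822]
tool_rot: [0.0, 0.723, 0.69, 0.0]
contact_force: [0.8, 4.9, 5.9]
gripper_width: 0.517
```

Run:
```python
from h import *
print(manip.state()["contact_force"]);manip.grab_frame("side");manip.grab_frame("scene")
for c in ["side","scene"]:
    for q in ["chock","chock_nose","bottle3"]: find("tip_of",q,c)
go(.536,-.1915,.182,87.3)
```

```text
[0.75324097 4.91760569 5.92717392]
tip_of chock side 0.55 [ 0.535 -0.201 -0.   ] [360. 253.]
tip_of bottle3 side 0.9 [ 0.533 -0.25   0.027] [377. 254.]
tip_of bottle3 side 0.85 [ 0.54  -0.361  0.028] [425. 280.]
tip_of bottle3 side 0.8 [0.355 0.065 0.022] [224. 222.]
tip_of bottle3 side 0.72 [ 0.534 -0.304  0.026] [398. 267.]
tip_of bottle3 side 0.63 [ 0.314 -0.181  0.029] [269. 282.]
tip_of bottle3 side 0.21 [ 0.732 -0.114  0.005] [389. 205.]
tip_of chock scene 0.72 [ 0.537 -0.205  0.002] [253. 206.]
tip_of chock_nose scene 0.82 [ 0.534 -0.242 -0.002] [238. 202.]
tip_of bottle3 scene 0.97 [ 0.532 -0.306  0.031] [211. 188.]
tip_of bottle3 scene 0.91 [ 0.541 -0.367  0.028] [185. 187.]
tip_of bottle3 scene 0.76 [ 0.316 -0.181  0.026] [289. 134.]
tip_of bottle3 scene 0.74 [ 0.533 -0.256  0.028] [231. 194.]
tip_of bottle3 scene 0.6 [ 0.63   0.212 -0.001] [427. 283.]
tip_of bottle3 scene 0.57 [0.357 0.061 0.028] [379. 163.]
at [ 0.5367 -0.1892  0.1821] heading x 87.34 -> offset [-2.3 -0.6  0.1] twist 0.0006
```

play_rows(increments=[{"offset": [-1, 0, 0], "twist": 0, "grip": 0.3}, {"offset": [-1, 0, 0], "twist": 0, "grip": 0.3}])

```text
time: 25.68
tool_pos: [0.5366, -0.1901, 0.1821]
tool_rot: [-0.0, 0.723, 0.69, 0.0]
contact_force: [0.6, 4.7, 5.8]
gripper_width: 0.519
```

play_rows(increments=[{"offset": [-1, 0, 0], "twist": 0, "grip": 0.3}, {"offset": [-1, 0, 0], "twist": 0, "grip": 0.3}])

```text
time: 25.85
tool_pos: [0.5366, -0.1909, 0.1822]
tool_rot: [-0.0, 0.723, 0.69, 0.001]
contact_force: [-0.4, 6.4, 7.0]
gripper_width: 0.517
```

play_rows(increments=[{"offset": [-1, 0, 0], "twist": 0, "grip": 0.3}, {"offset": [-1, 0, 0], "twist": 0, "grip": 0.3}])

```text
time: 26.02
tool_pos: [0.5366, -0.1915, 0.1821]
tool_rot: [-0.001, 0.723, 0.69, 0.001]
contact_force: [1.9, 8.6, 7.2]
gripper_width: 0.517
```

play_rows(increments=[{"offset": [-1, 0, 0], "twist": 0, "grip": 0.3}, {"offset": [-1, 0, 0], "twist": 0, "grip": 0.3}])

```text
time: 26.18
tool_pos: [0.5366, -0.1918, 0.1822]
tool_rot: [-0.002, 0.723, 0.69, 0.002]
contact_force: [0.7, 11.6, 8.8]
gripper_width: 0.515
```

play_rows(increments=[{"offset": [-1, 0, 0], "twist": 0, "grip": 0.3}, {"offset": [-1, 0, 0], "twist": 0, "grip": 0.3}])

```text
time: 26.35
tool_pos: [0.5366, -0.1923, 0.1822]
tool_rot: [-0.002, 0.723, 0.69, 0.002]
contact_force: [0.3, 15.2, 9.9]
gripper_width: 0.517
```

Run:
```python
from h import *
print(manip.state()["contact_force"]);manip.grab_frame("side");manip.grab_frame("scene")
for c in ["side","scene"]:
    for q in ["chock","chock_nose","bottle3"]: find("tip_of",q,c)
```

```text
[ 0.26839251 15.19302638  9.92520442]
tip_of chock side 0.67 [ 0.534 -0.203 -0.002] [360. 253.]
tip_of chock side 0.47 [ 0.726 -0.275  0.   ] [441. 235.]
tip_of chock_nose side 0.39 [ 0.632  0.213 -0.004] [283. 176.]
tip_of bottle3 side 0.8 [ 0.533 -0.255  0.028] [379. 254.]
tip_of bottle3 side 0.77 [ 0.532 -0.305  0.03 ] [399. 266.]
tip_of bottle3 side 0.75 [0.358 0.063 0.025] [225. 220.]
tip_of bottle3 side 0.7 [ 0.541 -0.362  0.028] [425. 280.]
tip_of bottle3 side 0.58 [ 0.315 -0.181  0.024] [270. 284.]
tip_of bottle3 side 0.51 [ 0.725 -0.271  0.001] [439. 234.]
tip_of chock scene 0.81 [ 0.534 -0.205  0.002] [253. 205.]
tip_of chock_nose scene 0.57 [ 0.537 -0.243 -0.002] [238. 203.]
tip_of bottle3 scene 0.98 [ 0.539 -0.365  0.031] [186. 185.]
tip_of bottle3 scene 0.98 [ 0.315 -0.181  0.028] [289. 133.]
tip_of bottle3 scene 0.89 [ 0.532 -0.308  0.028] [210. 189.]
tip_of bottle3 scene 0.82 [0.358 0.058 0.025] [378. 164.]
tip_of bottle3 scene 0.76 [ 0.535 -0.253  0.024] [232. 196.]
```

Snug, as predicted (y = -0.192, 15 N). Release and rise.

play_rows(increments=[{"offset": [0.5, 0, -0.5], "twist": 0, "grip": 0.3}, {"offset": [0.5, 0, -0.5], "twist": 0, "grip": 0.75}, {"offset": [0.5, 0, -0.5], "twist": 0, "grip": 0.75}, {"offset": [0.5, 0, -0.5], "twist": 0, "grip": 0.75}, {"offset": [0.5, 0, -10], "twist": 0, "grip": 0.75}])

```text
time: 27.17
tool_pos: [0.5349, -0.1939, 0.1895]
tool_rot: [-0.002, 0.724, 0.69, -0.001]
contact_force: [-0.6, -0.3, 0.2]
gripper_width: 0.749
```

play_rows(increments=[{"offset": [0, 0, -30], "twist": 0, "grip": 0.75}, {"offset": [0, 0, -65], "twist": 0, "grip": 0.75}, {"offset": [0, 0, -105], "twist": 0, "grip": 0.75}, {"offset": [0, 0, -145], "twist": 0, "grip": 0.75}, {"offset": [0, 0, -180], "twist": 0, "grip": 0.75}])

```text
time: 27.58
tool_pos: [0.5358, -0.1944, 0.3751]
tool_rot: [0.001, 0.724, 0.69, 0.0]
contact_force: [1.1, 0.7, 0.7]
gripper_width: 0.749
```

play_rows(increments=[{"offset": [-40, 0, 0], "twist": 0, "grip": 0.75}, {"offset": [-80, 0, 0], "twist": 0, "grip": 0.75}, {"offset": [-110, 0, 0], "twist": 0, "grip": 0.75}, {"offset": [-110, 0, 0], "twist": 0, "grip": 0.75}, {"offset": [-110, 0, 0], "twist": 0, "grip": 0.75}])

```text
time: 28.0
tool_pos: [0.5304, -0.3056, 0.372]
tool_rot: [-0.0, 0.725, 0.689, -0.0]
contact_force: [0.1, 1.3, 0.6]
gripper_width: 0.755
```

Run:
```python
from h import *
f=manip.grab_frame("wrist");cv2.imwrite("pics/w20.png",f)
s=manip.grab_frame("side");c=manip.grab_frame("scene");cv2.imwrite("pics/s20.png",s);cv2.imwrite("pics/c20.png",c)
cv2.imwrite("pics/fin.png",np.hstack([cv2.resize(f,(480,300)),cv2.resize(s[150:330,190:478],(320,200)) if 0 else cv2.copyMakeBorder(cv2.resize(s[150:330,190:478],(320,200)),0,100,0,0,0)]))
for k in ["wrist","side","scene"]:
    for q in ["chock","chock_nose","bottle3","drawer_handle","jar","valve","carton"]: find("tip_of",q,k)
print(manip.state()["time"],manip.state()["tool_pos"])
```

```text
tip_of chock wrist 0.6 [ 0.535 -0.199 -0.001] [319.  57.]
tip_of bottle3 wrist 0.86 [ 0.542 -0.251  0.023] [330. 118.]
tip_of bottle3 wrist 0.79 [ 0.315 -0.18   0.023] [53. 43.]
tip_of bottle3 wrist 0.69 [ 0.528 -0.304  0.029] [317. 178.]
tip_of bottle3 wrist 0.63 [ 0.539 -0.359  0.023] [331. 232.]
tip_of drawer_handle wrist 0.18 [ 0.724 -0.27   0.002] [524. 127.]
tip_of carton wrist 0.98 [ 0.726 -0.272 -0.   ] [524. 128.]
tip_of chock side 0.74 [ 0.532 -0.202  0.   ] [360. 253.]
tip_of bottle3 side 0.98 [ 0.532 -0.251  0.026] [378. 254.]
tip_of bottle3 side 0.75 [ 0.539 -0.363  0.028] [425. 280.]
tip_of bottle3 side 0.71 [0.356 0.065 0.025] [224. 220.]
tip_of bottle3 side 0.66 [ 0.314 -0.181  0.027] [269. 283.]
tip_of bottle3 side 0.63 [ 0.533 -0.307  0.028] [399. 267.]
tip_of drawer_handle side 0.93 [0.406 0.232 0.074] [208. 171.]
tip_of jar side 0.9 [ 0.735 -0.117  0.004] [391. 205.]
tip_of valve side 0.86 [ 0.773 -0.016 -0.001] [372. 188.]
tip_of valve side 0.22 [ 0.736 -0.117  0.004] [391. 205.]
tip_of carton side 0.61 [ 0.726 -0.275  0.002] [441. 234.]
tip_of chock scene 0.81 [ 0.535 -0.206  0.001] [252. 205.]
tip_of chock scene 0.74 [ 0.724 -0.273  0.003] [193. 270.]
tip_of chock_nose scene 0.58 [ 0.537 -0.245 -0.001] [237. 203.]
tip_of bottle3 scene 0.89 [ 0.317 -0.182  0.029] [288. 133.]
tip_of bottle3 scene 0.87 [0.359 0.061 0.024] [379. 164.]
tip_of bottle3 scene 0.8 [ 0.532 -0.258  0.028] [230. 193.]
tip_of bottle3 scene 0.79 [ 0.533 -0.308  0.028] [210. 189.]
tip_of bottle3 scene 0.68 [ 0.541 -0.365  0.03 ] [186. 186.]
tip_of drawer_handle scene 0.62 [0.406 0.224 0.076] [450. 180.]
tip_of drawer_handle scene 0.51 [ 0.54  -0.367  0.03 ] [186. 186.]
tip_of jar scene 0.76 [ 0.734 -0.116 -0.   ] [262. 292.]
tip_of valve scene 0.68 [ 0.768 -0.011 -0.002] [307. 321.]
tip_of carton scene 0.91 [ 0.727 -0.272  0.004] [193. 271.]
29.2 [ 0.5309939  -0.30400796  0.37170983]
```

View pics/fin.png

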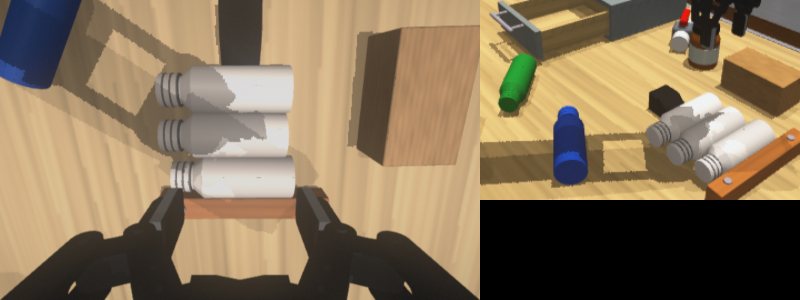

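View 12: all three bottles lie together against the batten. Bottle3's body spans columns 187–293 (middle 240) and the wedge 219–262 (middle 240), square to it. The drawer is out and the bystanders are in place.

Run:
```python
from plant import manip
print(manip.job_done(),manip.state()["time"])
```

```text
the job is handed in; nothing more can be done
the job is handed in; nothing more can be done
```

The job is handed in, done in the order asked, at about 29 s on the robot clock (limit 67 s).

- **Bottle:** I gripped bottle3, laid it parallel at the open end of the row, and pushed the row closed with shut fingers. The push force reached 17 N.
- **Drawer:** I pulled it out until the force rose sharply, and left it there. The handle is at x = 0.406 m.
- **Wedge:** I set it flat on the bench and slid it under the middle of the outer bottle. It met 15 N at the predicted snug position before I let go.

**Last checks:**
- **Row:** the detected bottle centres lie at about y = -0.36, -0.307 and -0.254 m. The bottles are 54 mm thick, so the row is tight within the 4 mm detection noise.
- **Wedge:** its origin is at about (0.535, -0.203), centred on bottle3's body in the picture and square to it.
- **Bystanders:** the carton, jar, valve and the blue and green look-alikes were found where they started, within the noise.

**Less certain:**
- **Level:** bottle1 started about 7–10 mm farther from the robot along its axis than bottle2. I left it so; bottle3 is level with bottle2.
- **Wedge nose:** the network found the nose only in the scene view, at low confidence, and it agreed with the plan to within about 5 mm.
- **Drawer stop:** this rests on the force rise alone, as I had no direct reading of the drawer's travel.

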